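# Lay the empty pump bottle down on its mat

### The job

The frosted pump bottle is empty: without gripping or lifting it, push it, still upright, onto the mat until its whole base stands on the near end of the mat, then tip it over along the mat with your fingertips so that it comes to rest lying flat with all of it, pump and spout too, within the mat's edges. Leave the canister, the spool, the spoon rest and the bulldog clip where they are.

Things in the scene. Friction and masses are not known exactly. Their poses are not given: they have to be found in the camera images.
- mat: Dark blue vinyl mat with a yellow border, 320 x 170 mm, about 1 mm thick, fixed to the white enamel top; things slide over its edge without a step. Origin: middle of its near short edge (the one nearest the bottle at the start); its x axis runs along its length to the far end (it covers x 0 to 320, y -85 to +85 mm), z up.
- bottle: Empty frosted pale-green pump bottle, 0.09 to 0.18 kg, standing short of the mat's near end. Origin: centre of its underside, z up. Body 56 mm deep (x), 80 wide (y), flat-sided to 122 mm high; then a collar 32 mm across and a white pump head 28 mm across, top at 170 mm. At the start its +x broad face looks along the mat (within 9 degrees).
- foot_left (a point): Point on the bottle's underside at the middle of its narrow +y side (x 0, y +40, z 0 mm in the bottle's frame).
- foot_right (a point): The same at the -y side (0, -40, 0 mm).
- shoulder_left (a point): Top of the flat-sided body, +y side (0, +40, 122 mm).
- shoulder_right (a point): Top of the flat-sided body, -y side (0, -40, 122 mm).
- pump_top (a point): Centre of the top of the pump head (0, 0, 170 mm).
- spout_tip (a point): Tip of the pump's white spout (0, +45, 163 mm); the spout points to the bottle's +y.
- middle (a point): Centre of the bottle's body (0, 0, 61 mm); 28 mm above the surface when it lies flat. Pushed on a broad face below about 25 mm the bottle slides upright; pushed at 90 to 120 mm it tips over its far lower edge, past about 25 degrees falls by itself, and lies on its broad face with its base about where that edge stood.
- canister: Lidded glass canister, 90 mm across, 133 mm high with its wooden knob; loose, to be left alone. Origin at the centre of its underside. Stands beside the mat on its +y side.
- spool: Walnut spool, 44 mm across, 48 mm high, upright; loose, to be left alone. Origin at the centre of its underside. Near a corner of the mat's near end, on its -y side.
- spoon_rest: Terracotta-coloured glazed ceramic spoon rest, 110 x 75 mm, 16 mm high; loose, to be left alone. Origin at the centre of its underside. Beside the mat on its -y side.
- clip: Steel bulldog clip lying flat, about 57 x 50 mm, 12 mm high; loose, to be left alone. Origin under the middle of its jaws. Near a corner of the mat's near end, on its +y side.
There are look-alikes about, which are no part of the job. What is meant by the bottle is not blue or pink, and is the smaller of those in its own colour.

How it is judged (in metres and radians):
On the way:
1. the bottle stands upright with its whole base on the near half of the mat (base centre 24 to 160 mm from the near edge) (x of bottle in the frame of mat between 0.024 and 0.16 m and y of foot_left in the frame of mat between -0.088 and 0.088 m and y of foot_right in the frame of mat between -0.088 and 0.088 m and angle between bottle's own z axis and vertical below 0.08 rad), for 0.1 s.
At the end, for the whole second after the job is handed in: The bottle lies flat at rest (axis within 7 degrees of level, body centre under 36 mm high) with both sides of its foot and shoulder, pump top and spout tip within the mat's edges (3 mm over allowed); each bystander within 15 mm of where it began (x of foot_left in the frame of mat between -0.003 and 0.323 m and y of foot_left in the frame of mat between -0.088 and 0.088 m and x of foot_right in the frame of mat between -0.003 and 0.323 m and y of foot_right in the frame of mat between -0.088 and 0.088 m and x of shoulder_left in the frame of mat between -0.003 and 0.323 m and y of shoulder_left in the frame of mat between -0.088 and 0.088 m and x of shoulder_right in the frame of mat between -0.003 and 0.323 m and y of shoulder_right in the frame of mat between -0.088 and 0.088 m and x of pump_top in the frame of mat between -0.003 and 0.323 m and y of pump_top in the frame of mat between -0.088 and 0.088 m and x of spout_tip in the frame of mat between -0.003 and 0.323 m and y of spout_tip in the frame of mat between -0.088 and 0.088 m and angle between bottle's own z axis and vertical between 1.45 and 1.69 rad and height (world z) of middle below 0.036 m and linear speed of bottle below 0.02 m/s and angular speed of bottle below 0.1 rad/s and distance of each of canister, spool, spoon_rest, clip from where it was at the start of the episode below 0.015 m); the robot touches nothing.
It fails at once if the bottle is squeezed in the gripper (over 20 N from the fingers) (contact force between the fingers and bottle above 20 N).
It fails at once if the bottle is lifted off the surface (height (world z) of middle above 0.09 m or (angle between bottle's own z axis and vertical below 0.15 rad and height (world z) of bottle above 0.012 m) or (angle between bottle's own z axis and vertical above 1.3 rad and height (world z) of middle above 0.065 m)).
It fails at once if a bystander is shifted by more than 15 mm (distance of any of canister, spool, spoon_rest, clip from where it was at the start of the episode above 0.015 m).
It fails at once if a bystander is tipped (angle between any of canister, spool, spoon_rest, clip's own z axis and vertical above 0.3 rad).
It also fails if it takes over 45 s, if anything falls off the work surface, if the arm or the gripper's body presses on something with over 40 N, if the wrist force passes 120 N, or if a joint passes its speed limit or range.

### The arm

A 6-joint arm with a two-finger parallel gripper is mounted at the origin on the work surface. World frame = base frame: x ahead of the robot, y to its left, z up, the work surface at z = 0. Lengths are in m, angles in degrees, forces in N, time in s.
With the tool pointing down it reaches from about 0.4 to 0.825 m from the base axis. Payload 7 kg.
Tool frame: the origin (TCP) lies at the very end of the fingers, on their centre line; the grasp point (between the pads) lies 19 mm behind it; z points along the fingers, y is the direction in which the jaws open and shut (so a half turn about z gives the same grasp; the last joint's range is limited). The gripper opens to 88 mm and grips with 3 to 60 N. Pads are 19 mm wide; open, the fingers measure 130 mm over their backs; the gripper's body (78 mm by 193 mm) begins 47 mm behind the grasp point.
Start: joints at [-46.576, 20.546, 0.682, 0, -70.136, -16.507], TCP at [0.306, -0.602, 0.227] pointing down, gripper open.
Joint ranges: [-176.03, 176.03], [-82.01, 121.73], [-58.28, 71.71], [-173.87, 95.51], [-174.79, -0.11], [-173.66, 173.66]. Speed limits (degrees/s): [136.94, 136.94, 172.46, 180, 180, 180].

### API

Orientations are given as [roll, pitch, yaw] about the fixed x, y, z axes, in that order (R = Rz(yaw) Ry(pitch) Rx(roll)).
In Python, from plant import telemetry, snapshot, calibration, workorder gives the robot as it stands. The module is installed in compiled form; this text tells all that it offers.
- The arm moves only by the tool step_arm, never from a script. Its argument "plan" is text: rows parted by semicolons, each of 7 numbers parted by spaces: the finger opening in cm, from 0 to 8.76, then the shift along the tool's x, y, z in cm, then the turn, a rotation vector about the tool's x, y, z in degrees. A call has 1 to 12 rows; each row shifts and turns the commanded pose from where the row before left it, along the tool's axes as they then stand; what a row does not reach is not made up. A row lasts 1/12 s, in which the tool goes at most 41.7 mm and 7.16 degrees, less where a joint would pass 70% of its speed; a pose out of reach is approached as far as the arm can. A call with a gripper value outside its range is refused whole. The fingers move at their own pace and stop on an object; the grip force is fixed at half the most. Time passes only in rows, so rows that do not move let the fingers close. It gives the time, the measured TCP pose, the force and the opening at its end, in the units of the state.
- telemetry.get_obs(): the state, without advancing time (a new reading comes with each control period).
- snapshot(name): name is "scene" or "top"; returns the picture (480x640x3 uint8, blue, green, red); there is no depth.
- calibration(name): a dict with "K" (3x3 intrinsics, pixels), "camera_from_world" (4x4, takes a point from world to camera coordinates). Camera axes: x right, y up, looking along -z (the intrinsics and any distortion apply to the point x, -y, -z); pixel columns grow to the right and rows downward; lengths in m; the calibration is good to about 2 mm. A picture is of the moment at which its call begins. calibration takes no time and is no camera call.
- workorder.close_job(): hands the job in, once; it reports no verdict.
The state is a dict: "clock": time; "joint_pos": joint angles; "qvel": joint speeds; "tau": joint torques, N m; "tool_pos": TCP position; "orientation": TCP orientation; "force": force on the tool from outside, world axes, zero at the start; "moment": the same for the moment, N m; "opening": finger opening in m.
Only numpy, scipy, OpenCV 4.12 (cv2) and the standard library are available. Lean on these libraries where they do the work, as an engineer would, in place of code of your own. Each camera call takes 0.05 s, during which the arm holds its last target.

## Working session

There is one attempt and no reset: what is moved stays moved. The work goes in short steps, Python scripts to look and compute and a tool call to move; the robot and the scene stay as the last step left them, time stands still between calls to the robot, and variables do not carry over. Pictures are saved under pics/ and viewed, and the job is handed in when it is done.

Besides the shell and the picture viewer there is one more tool, called after "Request:" as name(argument=value, ...) on one line, values as JSON. step_arm: Moves the arm, as the interface text tells. Its arguments: {"type":"object","properties":{"plan":{"type":"string"}},"required":["plan"]}

```bash
mkdir -p pics; ls; python3 - <<'E'
from plant import telemetry, snapshot, calibration, workorder
import cv2
print(telemetry.get_obs())
for n in("scene","top"):
    im=snapshot(n); cv2.imwrite(f"pics/{n}0.png",im)
    c=calibration(n); print(n,c)
E
```

```text
pics
{'clock': 0.0, 'joint_pos': array([-4.65755341e+01,  2.05920296e+01,  6.33442055e-01, -2.01124429e-02,
       -7.01364984e+01, -1.65077959e+01]), 'qvel': array([-1.10612343e-02,  5.37076450e-02, -5.64057096e-05,  6.34140000e-03,
       -1.43246120e-03, -6.44792607e-02]), 'tau': array([ 6.93874408e-04, -5.82723820e+01,  2.93064505e+01,  6.99728027e+00,
        7.11413290e-03, -1.39850308e-04]), 'tool_pos': array([ 0.30532673, -0.60143967,  0.22561349]), 'orientation': array([ 1.79903461e+02, -8.89332787e-03, -1.53090172e+02]), 'force': array([1.35083673, 0.22534044, 0.22796729]), 'moment': array([-0.03043218,  0.0032657 , -0.00971195]), 'opening': 0.0877403953437115}
scene {'K': array([[599.90436618,   0.        , 315.8941809 ],
       [  0.        , 599.90436618, 236.79535917],
       [  0.        ,   0.        ,   1.        ]]), 'camera_from_world': array([[ 0.07279118,  0.99733549, -0.00483415, -0.09592228],
       [-0.85697636,  0.06502498,  0.511237  ,  0.41262732],
       [ 0.51018914, -0.03307079,  0.85942618, -1.50405091],
       [ 0.        ,  0.        ,  0.        ,  1.        ]])}
top {'K': array([[491.55095321,   0.        , 323.24361556],
       [  0.        , 491.55095321, 234.2974691 ],
       [  0.        ,   0.        ,   1.        ]]), 'camera_from_world': array([[-0.01783668, -0.99931788, -0.03233603,  0.07570757],
       [ 0.98783258, -0.02261058,  0.15386863, -0.55340855],
       [-0.15449481, -0.02919808,  0.98756206, -0.90348401],
       [ 0.        ,  0.        ,  0.        ,  1.        ]])}
```

View pics/scene0.png

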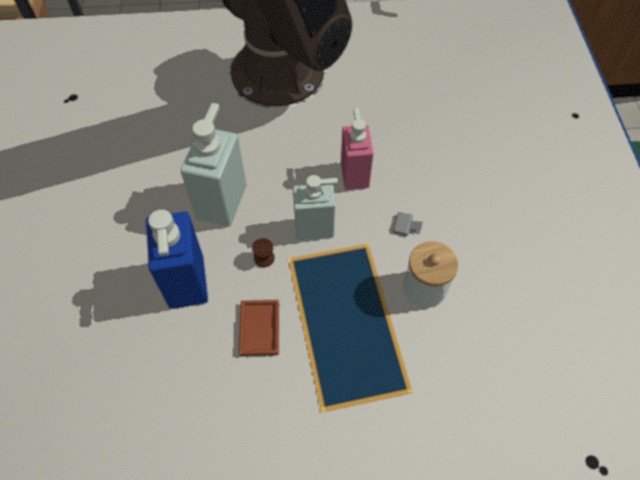

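View pics/top0.png

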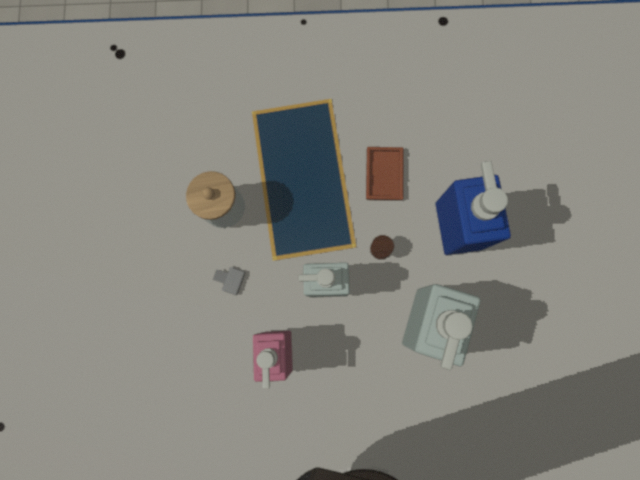

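The scene picture shows the small pale-green bottle at about (315,210), just short of the blue mat, whose corners are near (291,260), (368,246), (409,391) and (323,407). In the top picture the bottle is at (326,280), the spool at (382,247), and the pink bottle, clip and canister are on the left.

```bash
cat > h.py <<'E'
import numpy as np, cv2
from plant import telemetry, snapshot, calibration
def cam(n):
    c=calibration(n); T=np.array(c["camera_from_world"]); K=np.array(c["K"])
    return K,T
def ray(n,uv,z):
    K,T=cam(n); uv=np.atleast_2d(uv).astype(float)
    d=np.c_[(uv-K[:2,2])/[K[0,0],K[1,1]],np.ones(len(uv))]*[1,-1,-1]
    R=T[:3,:3]; o=-R.T@T[:3,3]; w=d@R
    return (o+w*((z-o[2])/w[:,2])[:,None])[:,:2]
def proj(n,p):
    K,T=cam(n); p=np.atleast_2d(p); c=(p@T[:3,:3].T+T[:3,3])*[1,-1,-1]
    q=c@K.T; return q[:,:2]/q[:,2:]
def big(m):
    cs,_=cv2.findContours(m,cv2.RETR_EXTERNAL,cv2.CHAIN_APPROX_NONE); return max(cs,key=cv2.contourArea)
E
python3 - <<'E'
from h import *
np.set_printoptions(precision=4,suppress=True)
for n in("scene","top"):
    K,T=cam(n); print(n,"cam pos",-T[:3,:3].T@T[:3,3])
    im=cv2.imread(f"pics/{n}0.png"); hsv=cv2.cvtColor(im,cv2.COLOR_BGR2HSV)
    y=cv2.inRange(hsv,(12,110,100),(35,255,255)); b=cv2.inRange(hsv,(95,150,20),(112,255,120))
    m=y|b
    if n=="scene": m[:240]=0;m[:,:285]=0; m[:,405:]*=(np.arange(480)>330)[:,None].astype(np.uint8)
    else: m[:,:245]=0; m[:,360:]=0; m[265:]=0
    c=big(cv2.morphologyEx(m,cv2.MORPH_CLOSE,np.ones((3,3))))
    w=ray(n,c[:,0,:],0.001).astype(np.float32)
    r=cv2.minAreaRect((w*1000)); print(n,"rect",r); print(cv2.boxPoints(r))
    # crop of bottle
    u,v=(315,205) if n=="scene" else (326,280)
    cr=im[v-60:v+60,u-80:u+80]; cv2.imwrite(f"pics/crop_{n}.png",cv2.resize(cr,None,fx=5,fy=5,interpolation=cv2.INTER_CUBIC))
E
```

```text
scene cam pos [1.1279 0.0191 1.0812]
scene rect ((680.1272583007812, 104.9249496459961), (318.85498046875, 169.34188842773438), 7.794876575469971)
[[510.6892 167.1909]
 [533.6565  -0.5863]
 [849.5653  42.659 ]
 [826.598  210.4362]]
top cam pos [0.4084 0.0368 0.9798]
top rect ((681.2470703125, 106.54325103759766), (317.88275146484375, 168.33438110351562), 7.833342552185059)
[[512.3175 168.2626]
 [535.2601   1.499 ]
 [850.1766  44.8239]
 [827.234  211.5875]]
```

View crops.

View pics/crop_scene.png

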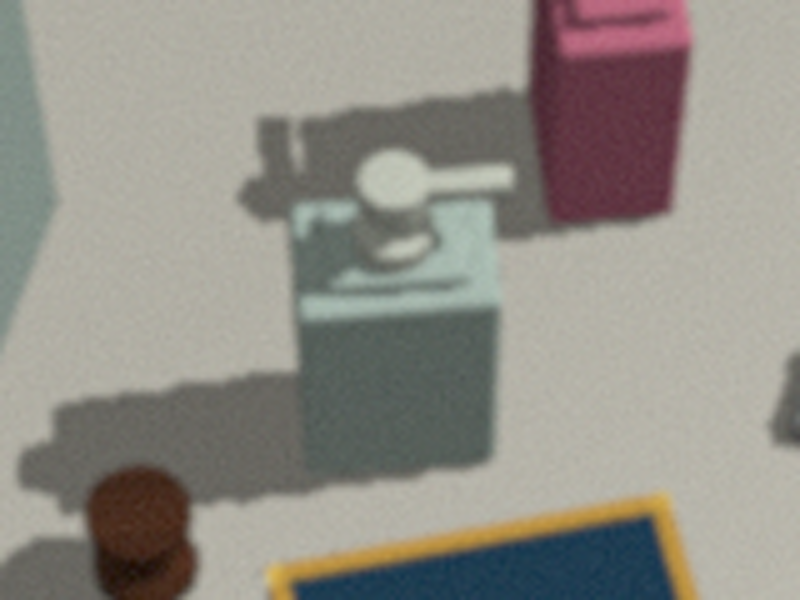

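View pics/crop_top.png

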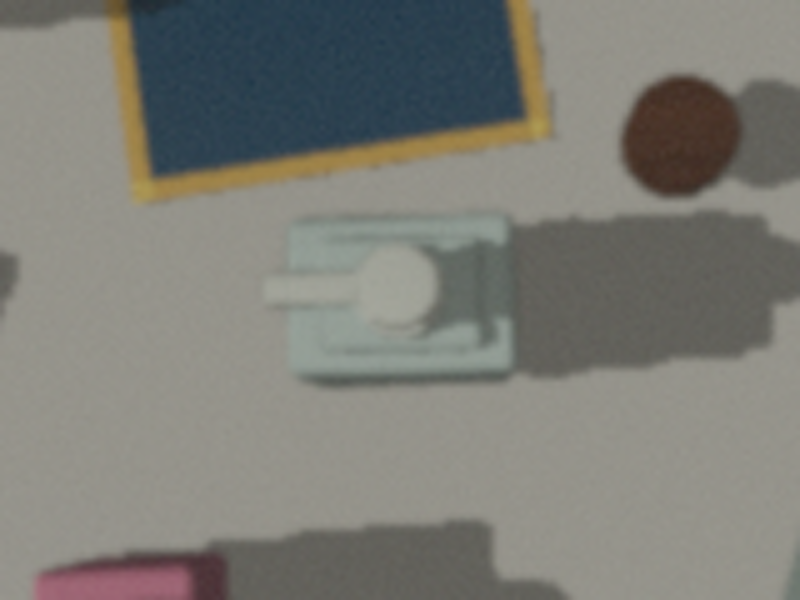

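```bash
cat >> h.py <<'E'
from scipy.spatial.transform import Rotation as Rn
MO=np.array([0.5225,0.0838]); MY=np.radians(7.8)  # mat frame in world
RM=np.array([[np.cos(MY),-np.sin(MY)],[np.sin(MY),np.cos(MY)]])
def tomat(p): return (np.atleast_2d(p)-MO)@RM
def toworld(p): return np.atleast_2d(p)@RM.T+MO
E
python3 - <<'E'
from h import *
np.set_printoptions(precision=4,suppress=True)
f=lambda a,u0,v0:(np.array(a)+.5)/5-.5+[u0,v0]
t=f([(290,217),(510,217),(512,375),(292,380)],246,220)
print("top z.122",ray("top",t,.122),tomat(ray("top",t,.122))*1000, "mean",tomat(ray("top",t,.122)).mean(0))
print("pump",tomat(ray("top",f([(398,286),(266,291)],246,220),.168)))
s=f([(305,478),(493,462)],235,145)
print("scene base front",tomat(ray("scene",s,0)))
s=f([(293,203),(497,203),(497,308),(301,322)],235,145)
print("scene top",tomat(ray("scene",s,.122)),tomat(ray("scene",s,.122)).mean(0))
s=f([(396,178),(513,178)],235,145)
print("scene pump",tomat(ray("scene",s,.168)))
print("spool",tomat(ray("top",[[382,247]],.048)),"clip",tomat(ray("top",[[233,281]],.006)),"canister",tomat(ray("top",[[211,195]],.11)),
"spoon",tomat(ray("top",[[367,148],[403,148],[404,200],[366,198]],.016)))
print("pink",tomat(ray("top",[[253,334],[290,334],[290,380],[254,381]],.13)), ray("top",[[265,358]],.17))
print("biggreen",tomat(ray("top",[[432,287],[477,303],[404,350]],.18)))
E
```

```text
top z.122 [[0.4925 0.0975]
 [0.4909 0.0204]
 [0.436  0.0211]
 [0.4357 0.0975]] [[-27.8612  17.634 ]
 [-39.9197 -58.4879]
 [-94.1807 -50.3429]
 [-84.1023  25.3054]] mean [-0.0615 -0.0165]
pump [[-0.0609 -0.0169]
 [-0.0558  0.0265]]
scene base front [[-0.04   -0.0611]
 [-0.0311  0.0174]]
scene top [[-0.0926 -0.0515]
 [-0.0758  0.0267]
 [-0.0276  0.0157]
 [-0.0371 -0.059 ]] [-0.0583 -0.017 ]
scene pump [[-0.063  -0.0161]
 [-0.0537  0.0268]]
spool [[-0.0131 -0.1304]] clip [[-0.029   0.1684]] canister [[0.1233 0.1675]] spoon [[ 0.1954 -0.1386]
 [ 0.1834 -0.2105]
 [ 0.0768 -0.1933]
 [ 0.093  -0.1192]]
pink [[-0.1353  0.1204]
 [-0.1449  0.0579]
 [-0.2198  0.0687]
 [-0.2123  0.1289]] [[0.3356 0.1582]]
biggreen [[-0.1047 -0.1844]
 [-0.1408 -0.2502]
 [-0.1954 -0.1224]]
```

```bash
python3 - <<'E'
from h import *
np.set_printoptions(precision=4,suppress=True)
def P(n):
    K,T=cam(n); return K@np.diag([1,-1,-1])@T[:3]
def tri(s,t):
    X=cv2.triangulatePoints(P("scene"),P("top"),np.array(s,float).T,np.array(t,float).T); return (X[:3]/X[3]).T
# pump tops: big green, pink, small green ; pink/biggreen body top corners
S=[(204,130),(358,133),(314,180.5)]; T=[(458,325),(265,359),(325.5,277)]
print("pumps",tri(S,T))
f=lambda a:(np.array(a)+.5)/5-.5+[235,145]
print("pink base front mat",tomat(ray("scene",f([(553,222),(670,212)]),0)))
im=cv2.imread("pics/scene0.png"); cv2.imwrite("pics/c2.png",cv2.resize(im[90:240,150:380],None,fx=3.4,fy=3.4))
im=cv2.imread("pics/top0.png"); cv2.imwrite("pics/c3.png",cv2.resize(im[260:400,240:500],None,fx=3,fy=3))
E
```

```text
pumps [[ 0.3848 -0.1367  0.238 ]
 [ 0.3313  0.1601  0.141 ]
 [ 0.464   0.0591  0.1694]]
pink base front mat [[-0.1454  0.0705]
 [-0.1397  0.1222]]
```

View pics/c2.png

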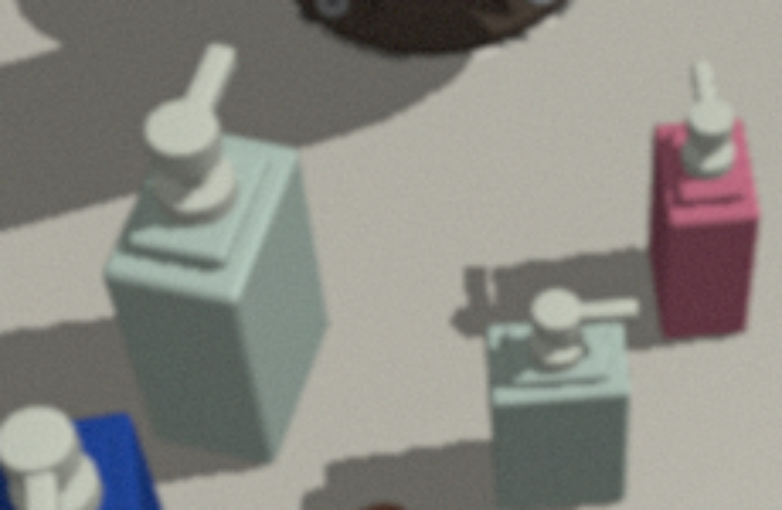

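View pics/c3.png

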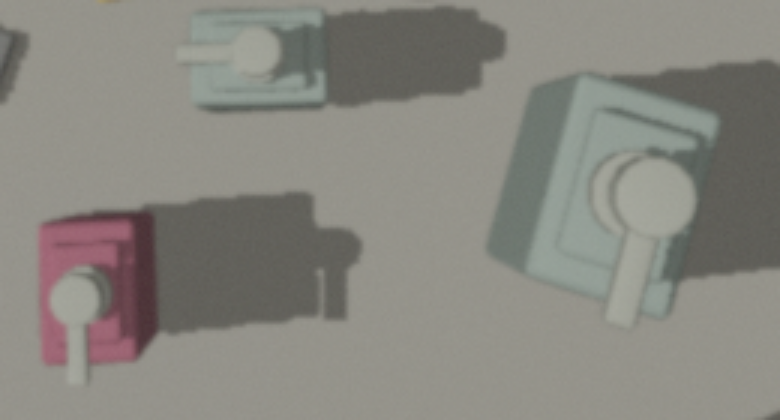

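```bash
python3 - <<'E'
from h import *
np.set_printoptions(precision=4,suppress=True)
f=lambda a:(np.array(a)+.5)/3-.5+[240,260]
print("pink base right",tomat(ray("top",f([(157,215),(157,318)]),0)))
print("pink top z.10",tomat(ray("top",f([(42,222),(142,215),(135,360),(42,362)]),.10)))
print("green base",tomat(ray("top",f([(487,255),(532,88)]),0)))
print("green top .17",tomat(ray("top",f([(525,270),(582,72),(718,118),(668,315)]),.172)))
g=lambda a:(np.array(a)+.5)/3.4-.5+[150,90]
print("green base scene",tomat(ray("scene",g([(270,463),(328,322),(158,445)]),0)))
E
```

```text
pink base right [[-0.1443  0.0669]
 [-0.2091  0.0763]]
pink top z.10 [[-0.1354  0.1245]
 [-0.1404  0.0656]
 [-0.2214  0.0814]
 [-0.2144  0.135 ]]
green base [[-0.202  -0.141 ]
 [-0.1008 -0.1891]]
green top .17 [[-0.1982 -0.1402]
 [-0.0997 -0.1896]
 [-0.1352 -0.2568]
 [-0.2324 -0.2102]]
green base scene [[-0.1044 -0.1925]
 [-0.2038 -0.1409]
 [-0.1325 -0.2594]]
```

Request:
step_arm(plan="2.4 0 0 -3.6 0 0 0;2.4 0 0 -3.6 0 0 0;2.4 0 0 -3.6 0 0 0;2.4 0 0 -3.6 0 0 0;2.4 -1 1.4 -3 0 0 0;2.4 -2.3 3.1 0 0 0 0;2.4 -2.3 3.1 0 0 0 0;2.4 -2.3 3.1 0 0 0 0;2.4 -2.3 3.1 0 0 0 0;2.4 -2.3 3.1 0 0 0 0;2.4 -2.3 3.1 0 0 0 0;2.4 -2.3 3.1 0 0 0 0")

```text
clock: 1.1
tool_pos: [0.3531, -0.3167, 0.4002]
orientation: [180.0, -0.0, -153.1]
force: [0.6, 1.1, 0.0]
opening: 0.0243
```

```bash
cat >> h.py <<'E'
def goal(mx,my,z,tilt,yaw=0):
    "deltas (tool frame, cm/deg) from the measured pose to a goal in mat frame"
    o=telemetry.get_obs(); R=Rn.from_euler('xyz',o['orientation'],degrees=True)
    Rg=Rn.from_euler('z',187.8+yaw,degrees=True)*Rn.from_euler('x',180,degrees=True)*Rn.from_euler('y',-tilt,degrees=True)
    p=np.r_[toworld([mx,my])[0],z]
    np.set_printoptions(precision=3,suppress=True)
    print("t",o['clock'],"mat tcp",np.r_[tomat(o['tool_pos'][:2])[0],o['tool_pos'][2]],"open",o['opening'],"F",o['force'],"q",o['joint_pos'])
    print("z axis mat", np.r_[R.as_matrix()[:2,2]@RM,R.as_matrix()[2,2]],"y axis mat",np.r_[R.as_matrix()[:2,1]@RM,R.as_matrix()[2,1]])
    print("shift now-frame",R.inv().apply(p-o['tool_pos'])*100,"shift goal-frame",Rg.inv().apply(p-o['tool_pos'])*100,"turn",(R.inv()*Rg).as_rotvec(degrees=True))
E
python3 -c "
from h import *
goal(-.115,-.036,.40,0)"
```

```text
t 1.1 mat tcp [-0.222 -0.374  0.4  ] open 0.024343500691172724 F [0.644 1.084 0.048] q [-18.051  -2.778  -5.422  -0.014 -87.375 -45.054]
z axis mat [-0.  0. -1.] y axis mat [-0.327  0.945  0.   ]
shift now-frame [-21.182  28.414   0.032] shift goal-frame [-10.722  33.78    0.022] turn [ 0.022 -0.007 19.095]
```

Request:
step_arm(plan="2.4 -2.35 3.15 0 0 0 0;2.4 -2.35 3.15 0 0 0 0;2.4 -2.35 3.15 0 0 0 0;2.4 -2.35 3.15 0 0 0 0;2.4 -2.35 3.15 0 0 0 0;2.4 -2.35 3.15 0 0 0 0;2.4 -2.35 3.15 0 0 0 0;2.4 -2.35 3.15 0 0 0 0;2.4 -2.35 3.15 0 0 0 0;2.4 0 0 0 0 0 6.4;2.4 0 0 0 0 0 6.4;2.4 0 0 0 0 0 6.3")

```text
clock: 2.1
tool_pos: [0.4135, 0.0311, 0.4001]
orientation: [-180.0, -0.1, -172.4]
force: [0.4, 0.0, -0.2]
opening: 0.0241
```

```bash
python3 -c "
from h import *
goal(-.115,-.036,.25,35)"
```

```text
t 2.1 mat tcp [-0.115 -0.037  0.4  ] open 0.024146169280826385 F [ 0.439  0.049 -0.223] q [  31.845   -9.115  -10.921   -0.015  -88.253 -114.199]
z axis mat [-0.001 -0.    -1.   ] y axis mat [ 0.003  1.    -0.   ]
shift now-frame [-0.031  0.14  15.01 ] shift goal-frame [ 8.596  0.137 12.305] turn [ -0.058 -35.06   -0.147]
```

Request:
step_arm(plan="2.4 0 0 0 0 -7 0;2.4 0 0 0 0 -7 0;2.4 0 0 0 0 -7 0;2.4 0 0 0 0 -7 0;2.4 0 0 0 0 -7 0;2.4 0 0 0 0 0 0")

```text
clock: 2.6
tool_pos: [0.4084, 0.0251, 0.3911]
orientation: [-179.9, 35.2, -171.9]
force: [-1.2, -1.8, -5.6]
opening: 0.0242
```

```bash
python3 -c "
from h import *
goal(-.115,-.036,.25,35)
cv2.imwrite('pics/s1.png',snapshot('scene'))"
```

```text
t 2.6 mat tcp [-0.121 -0.043  0.391] open 0.02416260256442497 F [-1.169 -1.836 -5.592] q [  57.806  -38.444  -46.532   30.169  -61.147 -149.648]
z axis mat [ 0.576  0.002 -0.818] y axis mat [-0.004  1.    -0.001]
shift now-frame [ 7.63   0.681 11.884] shift goal-frame [ 7.601  0.665 11.904] turn [0.087 0.156 0.254]
```

View pics/s1.png

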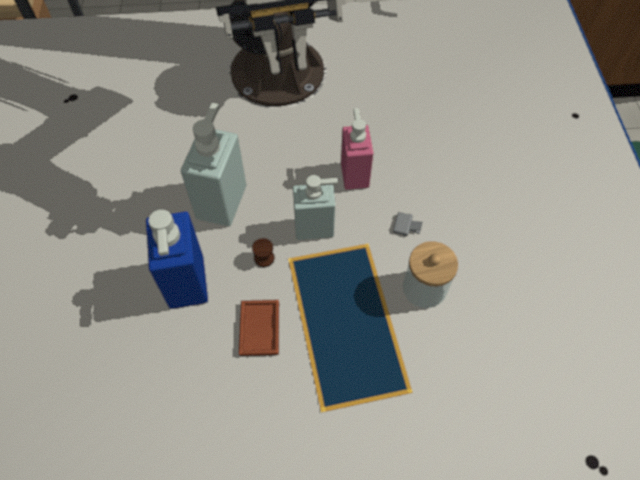

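Request:
step_arm(plan="2.4 1.3 0.1 2 0 0 0;2.4 1.3 0.1 2 0 0 0;2.4 1.3 0.1 2 0 0 0;2.4 1.3 0.1 2 0 0 0;2.4 1.3 0.1 2 0 0 0;2.4 1.3 0.1 2 0 0 0;2.4 0 0 0 0 0 0")

```text
clock: 3.23
tool_pos: [0.4284, 0.0323, 0.276]
orientation: [179.6, 33.2, -172.3]
force: [-1.4, -0.0, -0.8]
opening: 0.0244
```

```bash
python3 -c "
from h import *
goal(-.115,-.036,.15,35)"
```

```text
t 3.2333 mat tcp [-0.1   -0.038  0.276] open 0.02438994248816062 F [-1.385 -0.007 -0.768] q [  46.944  -30.32   -58.094   32.157  -39.709 -150.065]
z axis mat [ 0.547  0.007 -0.837] y axis mat [-0.003  1.     0.006]
shift now-frame [8.128 0.144 9.738] shift goal-frame [8.435 0.22  9.472] turn [ 0.392 -1.832 -0.073]
```

```bash
cat > kin.py <<'E'
import numpy as np
from h import *
Q=np.array([[-46.5755,20.592,.6334,-.0201,-70.1365,-16.5078],[-18.051,-2.778,-5.422,-.014,-87.375,-45.054],[31.845,-9.115,-10.921,-.015,-88.253,-114.199],[57.806,-38.444,-46.532,30.169,-61.147,-149.648],[46.944,-30.32,-58.094,32.157,-39.709,-150.065]])
Pm=np.array([[.30533,-.60144,.22561],[.3531,-.3167,.4002],[.4135,.0311,.4001],[.4084,.0251,.3911],[.4284,.0323,.276]])
OR=np.array([[179.903,-.009,-153.09],[180,0,-153.1],[-180,-.1,-172.4],[-179.9,35.2,-171.9],[179.6,33.2,-172.3]])
s4=-1
def frames(q,s4=-1):
    E=lambda a,x:Rn.from_euler(a,x,degrees=True)
    R1=E('z',q[0]);R2=R1*E('y',q[1]);R3=R2*E('y',-q[2]);R4=R3*E('x',s4*q[3]);R5=R4*E('y',-q[4]);
    # tool: z along forearm x at q5=0
    R6=R5*E('y',90)*E('z',q[5]*-1)
    return R1,R2,R3,R4,R5,R6
B=[(0,[1,0,0]),(0,[0,1,0]),(0,[0,0,1]),(1,[0,0,1]),(2,[1,0,0]),(2,[0,0,1]),(5,[0,0,1])]
def A(q):
    F=frames(q); return np.array([F[k].apply(v) for k,v in B]).T
if __name__=="__main__":
    np.set_printoptions(precision=4,suppress=True,linewidth=150)
    for s in(1,-1):
        for q,o in zip(Q,OR):
            R=Rn.from_euler('xyz',o,degrees=True); F=frames(q,s)
            print(s,"z",F[5].apply([0,0,1]),R.apply([0,0,1]),"x",F[5].apply([1,0,0]),R.apply([1,0,0]))
    M=np.vstack([A(q) for q in Q]); x,res,rk,sv=np.linalg.lstsq(M,Pm.ravel(),rcond=None); print(x,rk,sv); print((M@x-Pm.ravel()).reshape(-1,3)*1000)
E
python3 kin.py
```

```text
1 z [-0.0014  0.001  -1.    ] [-0.0009  0.0014 -1.    ] x [-0.4528  0.8916  0.0015] [-0.8917 -0.4526  0.0002]
1 z [-0.0004 -0.0001 -1.    ] [-0.  0. -1.] x [-0.4524  0.8918  0.0001] [-0.8918 -0.4524 -0.    ]
1 z [-0.0007 -0.0008 -1.    ] [-0.0017 -0.0002 -1.    ] x [-0.1331  0.9911 -0.0007] [-0.9912 -0.1323  0.0017]
1 z [-0.1747  0.5487 -0.8176] [ 0.5709  0.0795 -0.8171] x [0.2521 0.8276 0.5015] [-0.809  -0.1151 -0.5764]
1 z [ 0.0442  0.5453 -0.837 ] [ 0.5417  0.0803 -0.8367] x [0.5491 0.6867 0.4764] [-0.8292 -0.1121 -0.5476]
-1 z [-0.0009  0.0014 -1.    ] [-0.0009  0.0014 -1.    ] x [-0.4526  0.8917  0.0017] [-0.8917 -0.4526  0.0002]
-1 z [-0.0002  0.0003 -1.    ] [-0.  0. -1.] x [-0.4523  0.8918  0.0004] [-0.8918 -0.4524 -0.    ]
-1 z [-0.001  -0.0003 -1.    ] [-0.0017 -0.0002 -1.    ] x [-0.133   0.9911 -0.0002] [-0.9912 -0.1323  0.0017]
-1 z [ 0.5703  0.0796 -0.8176] [ 0.5709  0.0795 -0.8171] x [-0.1402  0.9901 -0.0013] [-0.809  -0.1151 -0.5764]
-1 z [ 0.5411  0.081  -0.837 ] [ 0.5417  0.0803 -0.8367] x [-0.1385  0.9903  0.0064] [-0.8292 -0.1121 -0.5476]
[ 0.1139 -0.1844  0.1921  0.5375  0.3367  0.0565  0.3543] 7 [4.3706 3.1504 2.2552 0.7438 0.4591 0.2789 0.2113]
[[ -0.5116  11.2426  53.3859]
 [ -4.4663   9.1886  15.244 ]
 [ -4.6622   5.8301  14.1422]
 [ 14.2744   7.339  -59.2462]
 [ 12.0236  -7.5675 -23.5258]]
```

```bash
cat > k2.py <<'E'
from kin import *
import kin
np.set_printoptions(precision=4,suppress=True,linewidth=150)
e=np.eye(3)
def fit(B):
    kin.B=B; M=np.vstack([A(q) for q in Q]); x=np.linalg.lstsq(M,Pm.ravel(),rcond=1e-9)[0]; r=(M@x-Pm.ravel())*1000
    print(x,np.abs(r).max()); return x
b0=kin.B
fit(b0+[(1,e[0])]); fit(b0+[(3,e[2])]); fit(b0+[(4,e[2])]); fit(b0+[(1,e[0]),(4,e[2])]);fit(b0+[(1,e[0]),(3,e[1])]);fit(b0+[(1,e[0]),(4,e[1])])
E
python3 k2.py
```

```text
[ 0.0115 -0.1908  0.1049  0.5172  0.3292  0.1021  0.3135  0.1126] 12.570190059103814
[ 0.112  -0.1849  0.2334  0.5549  0.3401  0.0057  0.3945  0.0326] 59.86544369330876
[-0.175  -0.1931  0.2522  0.5846  0.4254  0.0549  0.4687  0.2033] 22.473993599354536
[-0.067  -0.1922  0.153   0.5408  0.3647  0.0882  0.3684  0.0797  0.0763] 8.047271283958658
[ 0.0001 -0.0002  0.1988  0.6016  0.4634 -0.      0.378   0.0001 -0.1916] 0.04247244856729962
[ 0.0001 -0.0002  0.1988  0.6016  0.4634 -0.      0.378   0.0001 -0.1916] 0.04247244856699431
```

```bash
cat > ik.py <<'E'
from h import *
from scipy.optimize import least_squares
lo=np.array([-176.03,-82.01,-58.28,-173.87,-174.79,-173.66]); hi=np.array([176.03,121.73,71.71,95.51,-.11,173.66])
def fk(q):
    E=lambda a,x:Rn.from_euler(a,x,degrees=True)
    R1=E('z',q[0]);R2=R1*E('y',q[1]);R3=R2*E('y',-q[2]);R5=R3*E('x',-q[3])*E('y',-q[4])
    R6=R5*E('y',90)*E('z',90-q[5])
    p=np.array([0,0,.1988])+R2.apply([0,0,.6016])+R3.apply([.4634,0,0])+R5.apply([0,-.1916,0])+R6.apply([0,0,.378])
    return p,R6
def Rg(tilt,yaw,half=0):
    return Rn.from_euler('z',187.8+yaw,degrees=True)*Rn.from_euler('x',180,degrees=True)*Rn.from_euler('y',-tilt,degrees=True)*Rn.from_euler('z',180*half,degrees=True)
def ik(p,R,seeds):
    out=[]
    def f(q):
        pp,RR=fk(q); return np.r_[(pp-p)*10,(R.inv()*RR).as_rotvec()*2]
    for s in seeds:
        r=least_squares(f,np.clip(s,lo+.5,hi-.5),bounds=(lo+.3,hi-.3),x_scale=50)
        if r.cost<1e-8 and not any(np.abs(r.x-o).max()<1 for o in out): out.append(r.x)
        elif not out: best=r.cost
    return out
E
python3 - <<'E'
from ik import *
o=telemetry.get_obs(); p,R=fk(o['joint_pos']); print(p-o['tool_pos'],R.as_euler('xyz',degrees=True),o['orientation'])
np.set_printoptions(precision=1,suppress=True)
rng=np.random.default_rng(0)
seeds=[[47,-30,-50,30,-40,-60],[30,-20,-40,0,-70,-100],[-30,-20,-50,-150,-60,60],[60,-40,-50,40,-50,0],[-20,-20,-50,-60,-60,0]]
for x in(-.115,-.10):
  for tilt in(30,35,40,50):
    for yaw in(-30,-15,0,15,30):
      for h in(0,1):
        s=ik(np.r_[toworld([x,-.036])[0],.014],Rg(tilt,yaw,h),seeds)
        if s: print(x,tilt,yaw,h,s)
E
```

```text
[-3.00580002e-04 -5.32745166e-05  3.33317330e-05] [-179.56383456  -33.16780599    7.72060419] [ 179.56383456   33.16780599 -172.27939581]
-0.115 30 30 0 [array([  8.5,   7.2, -44.2, -50.6, -18.4, 165. ])]
-0.115 30 30 1 [array([  8.5,   7.2, -44.2, -50.6, -18.4, -15. ])]
-0.115 35 15 0 [array([  6.6,   5.8, -46.3, -66.7, -10. , 169.8])]
-0.115 35 15 1 [array([  6.6,   5.8, -46.3, -66.7, -10. , -10.2])]
-0.115 35 30 0 [array([  -4.3,    8.9,  -42.3,  -64.6,  -25.2, -171.2])]
-0.115 35 30 1 [array([ -4.3,   8.9, -42.3, -64.6, -25.2,   8.8])]
-0.115 40 0 0 [array([ -19.8,    7.7,  -51.3, -107.7,  -18.2, -139.6])]
-0.115 40 0 1 [array([ -19.8,    7.7,  -51.3, -107.7,  -18.2,   40.4])]
-0.115 40 15 0 [array([ -15.2,    8.8,  -46.4,  -87. ,  -23.3, -152.4])]
-0.115 40 15 1 [array([-15.2,   8.8, -46.4, -87. , -23.3,  27.6])]
-0.115 40 30 0 [array([ -16.1,   11.9,  -42.3,  -74.8,  -32.6, -151.5])]
-0.115 40 30 1 [array([-16.1,  11.9, -42.3, -74.8, -32.6,  28.5])]
-0.115 50 15 0 [array([ -43.3,   23.5,  -53.6, -102.8,  -45.9, -106.5])]
-0.115 50 15 1 [array([ -43.3,   23.5,  -53.6, -102.8,  -
[... 541 characters left out ...]
,   7.3])]
-0.1 40 0 0 [array([ -17.9,    8.6,  -49.8, -108. ,  -17.1, -140.9])]
-0.1 40 0 1 [array([ -17.9,    8.6,  -49.8, -108. ,  -17.1,   39.1])]
-0.1 40 15 0 [array([ -13.4,    9.6,  -45. ,  -86.8,  -22.3, -154.2])]
-0.1 40 15 1 [array([-13.4,   9.6, -45. , -86.8, -22.3,  25.8])]
-0.1 40 30 0 [array([ -14.7,   12.5,  -41. ,  -74.6,  -31.9, -153.1])]
-0.1 40 30 1 [array([-14.7,  12.5, -41. , -74.6, -31.9,  26.9])]
-0.1 50 15 0 [array([ -40.6,   23. ,  -52.3, -103.9,  -44.9, -108.7])]
-0.1 50 15 1 [array([ -40.6,   23. ,  -52.3, -103.9,  -44.9,   71.3])]
-0.1 50 30 0 [array([ -33. ,   21.7,  -43.3,  -86.6,  -46.4, -123.5])]
-0.1 50 30 1 [array([-33. ,  21.7, -43.3, -86.6, -46.4,  56.5])]
```

```bash
cat > sim.py <<'E'
from ik import *
def track(q,way,n=12):
    "way: list of (mx,my,z,tilt,yaw,half); from first pose"
    res=[]
    a=np.array(way[0],float)
    for b in way[1:]:
        b=np.array(b,float)
        for i in range(1,n+1):
            g=a+(b-a)*i/n; p=np.r_[toworld(g[:2])[0],g[2]]; R=Rg(g[3],g[4],g[5])
            def f(x):
                pp,RR=fk(x); return np.r_[(pp-p)*10,(R.inv()*RR).as_rotvec()*2]
            r=least_squares(f,np.clip(q,lo+.31,hi-.31),bounds=(lo+.3,hi-.3),x_scale=50)
            dq=np.abs(r.x-q).max(); q=r.x
            if r.cost>1e-8 or dq>25: print("  bad",g,"cost",r.cost,"dq",dq,q)
        print(b,q); a=b
    return q
def links(q):
    E=lambda a,x:Rn.from_euler(a,x,degrees=True)
    R1=E('z',q[0]);R2=R1*E('y',q[1]);R3=R2*E('y',-q[2]);R5=R3*E('x',-q[3])*E('y',-q[4])
    el=np.array([0,0,.1988])+R2.apply([0,0,.6016]); e=el+R3.apply([.4634,0,0]); w=e+R5.apply([0,-.1916,0])
    return [np.r_[tomat(v[:2])[0],v[2]] for v in(el,e,w)]
E
python3 - <<'E'
from sim import *
np.set_printoptions(precision=3,suppress=True)
q=telemetry.get_obs()['joint_pos']
way=[(-.10,-.038,.276,33,0,0),(-.04,-.038,.32,0,0,0),(-.04,-.038,.32,0,50,0),(-.04,-.038,.32,40,50,0),(-.04,-.038,.32,40,0,0),(-.115,-.036,.2,40,0,0),(-.115,-.036,.014,40,0,0),(-.08,-.036,.014,40,0,0),(.03,-.008,.014,40,0,0),(-.02,0,.1,40,0,0),(.1,0,.1,40,0,0)]
q=track(q,way)
print(links([ -19.8,    7.7,  -51.3, -107.7,  -18.2, -139.6]))
E
```

```text
bad [-0.095 -0.038  0.28  30.25   0.     0.   ] cost 0.8607956860451035 dq 109.29744178526653 [ -24.286  -17.995  -42.841  -77.14   -40.132 -173.36 ]
  bad [-0.09  -0.038  0.283 27.5    0.     0.   ] cost 0.988657328324463 dq 0.8280830905432381 [ -24.051  -17.167  -42.065  -76.657  -40.557 -173.36 ]
  bad [-0.085 -0.038  0.287 24.75   0.     0.   ] cost 1.125868809350714 dq 0.8033928806779613 [ -23.829  -16.363  -41.286  -76.156  -41.009 -173.36 ]
  bad [-0.08  -0.038  0.291 22.     0.     0.   ] cost 1.2724661136337272 dq 0.7851998198190131 [ -23.618  -15.583  -40.5    -75.634  -41.487 -173.36 ]
  bad [-0.075 -0.038  0.294 19.25   0.     0.   ] cost 1.4284742361953933 dq 0.794683885502451 [ -23.42   -14.821  -39.706  -75.089  -41.998 -173.36 ]
  bad [-0.07  -0.038  0.298 16.5    0.     0.   ] cost 1.5939069107932708 dq 0.8062159613640603 [ -23.232  -14.075  -38.9    -74.519  -42.541 -173.36 ]
  bad [-0.065 -0.038  0.302 13.75   0.     0.   ] cost 1.7687661214274766 dq 0.820535296465593 [ -23.053  -13.344  -38.079  -73.92   -43.121 -173.36 ]
  bad [-0.06  -0.038  0.305 11.     0.    
[... 13964 characters left out ...]
q 5.6052917815359535 [  -2.687    9.359  -35.856 -123.584   -3.348 -138.891]
  bad [ 0.08  0.    0.1  40.    0.    0.  ] cost 0.044690156080733075 dq 5.341381374089622 [  -3.749   10.177  -35.808 -128.116   -3.725 -133.549]
  bad [ 0.09  0.    0.1  40.    0.    0.  ] cost 0.045257121022157315 dq 4.891188156133836 [  -4.575   10.98   -35.742 -132.362   -4.001 -128.658]
  bad [ 0.1  0.   0.1 40.   0.   0. ] cost 0.045736091574342996 dq 4.4055700093145305 [  -5.184   11.767  -35.625 -136.275   -4.175 -124.253]
[ 0.1  0.   0.1 40.   0.   0. ] [  -5.184   11.767  -35.625 -136.275   -4.175 -124.253]
[array([-0.458, -0.049,  0.795]), array([-0.246, -0.16 ,  0.398]), array([-0.358, -0.036,  0.304])]
```

```bash
cat > grid.py <<'E'
from ik import *
import sys
rng=np.random.default_rng(1)
seeds=[[47,-30,-50,30,-40,90],[30,-20,-40,0,-70,60],[-20,8,-50,-107,-20,40],[-40,20,-50,-100,-45,70],[10,5,-40,-60,-20,0],[5,15,-35,-140,-10,60],[60,10,-30,60,-20,120]]
for y,z,xs in((-.03,.014,(-.115,-.09,-.05,-.01,.03)),(0,.1,(-.0,.04,.09))):
  for x in xs:
    for tilt in(32,36,40,45,50,60):
      l=[]
      for yaw in(-10,0,10):
        s=ik(np.r_[toworld([x,y])[0],z],Rg(tilt,yaw,1),seeds)
        l.append("%d:"%yaw+" ".join("(%d,%d,%d,%d,%d,%d)"%tuple(v) for v in s))
      print(x,z,tilt,"  ".join(l))
E
python3 grid.py
```

```text
-0.115 0.014 32 -10:  0:  10:
-0.115 0.014 36 -10:  0:  10:(9,5,-47,-70,-4,-12)
-0.115 0.014 40 -10:  0:(-19,7,-51,-109,-18,42)  10:(-14,7,-47,-93,-20,29)
-0.115 0.014 45 -10:  0:  10:(-33,14,-53,-105,-34,59)
-0.115 0.014 50 -10:  0:  10:
-0.115 0.014 60 -10:  0:  10:
-0.09 0.014 32 -10:  0:  10:
-0.09 0.014 36 -10:  0:  10:(12,7,-45,-67,-3,-18)
-0.09 0.014 40 -10:  0:(-16,9,-49,-109,-16,39)  10:(-11,9,-45,-92,-18,26)
-0.09 0.014 45 -10:  0:  10:(-29,15,-50,-106,-32,56)
-0.09 0.014 50 -10:  0:  10:(-42,26,-56,-113,-46,80)
-0.09 0.014 60 -10:  0:  10:
-0.05 0.014 32 -10:  0:  10:
-0.05 0.014 36 -10:  0:  10:(17,10,-43,-59,0,-30)
-0.05 0.014 40 -10:(-25,14,-56,-141,-23,72)  0:(-11,11,-44,-108,-12,33)  10:(-6,11,-41,-90,-15,19)
-0.05 0.014 45 -10:  0:(-30,18,-54,-127,-33,71)  10:(-23,16,-46,-107,-29,51)
-0.05 0.014 50 -10:  0:  10:(-35,24,-52,-115,-42,73)
-0.05 0.014 60 -10:  0:  10:
-0.01 0.014 32 -10:  0:  10:
-0.01 0.014 36 -10:  0:  10:
-0.01 0.014 40 -10:(-21,16,-52,-144,-20,71)  0:(-3,13,-38,-101,-7,20)  10:(-1,13,-37,-86,-12,11)
-0.01 0.014 45 -10:  0:(-24,19,-50,-128,-29,66)  10
[... 596 characters left out ...]
1 45 -10:  0:  10:
-0.0 0.1 50 -10:(-18,5,-55,-147,-23,70)  0:(-7,3,-43,-113,-12,34)  10:(-3,3,-39,-93,-16,17)
-0.0 0.1 60 -10:  0:  10:(-29,14,-50,-117,-45,64)
0.04 0.1 32 -10:  0:  10:
0.04 0.1 36 -10:  0:  10:
0.04 0.1 40 -10:  0:  10:
0.04 0.1 45 -10:  0:  10:
0.04 0.1 50 -10:(-15,9,-53,-153,-23,73)  0:(-5,6,-38,-114,-11,33)  10:(-1,6,-35,-92,-14,14)
0.04 0.1 60 -10:  0:(-26,18,-56,-139,-47,78)  10:(-24,16,-46,-119,-42,62)
0.09 0.1 32 -10:  0:  10:
0.09 0.1 36 -10:  0:  10:
0.09 0.1 40 -10:  0:  10:
0.09 0.1 45 -10:  0:  10:
0.09 0.1 50 -10:(-13,12,-48,-157,-22,76)  0:(-1,10,-32,-110,-7,26)  10:(2,10,-30,-88,-11,8)
0.09 0.1 60 -10:  0:(-21,19,-50,-142,-43,76)  10:(-20,18,-41,-121,-38,59)
```

```bash
cat > sim2.py <<'E'
from sim import *
def track2(q,way,n=16,verb=True):
    a=np.array(way[0],float); ok=True
    for b in way[1:]:
        b=np.array(b,float); worst=0;mdq=0
        for i in range(1,n+1):
            g=a+(b-a)*i/n; p=np.r_[toworld(g[:2])[0],g[2]]; R=Rg(g[3],g[4],g[5])
            f=lambda x:np.r_[(fk(x)[0]-p)*10,(R.inv()*fk(x)[1]).as_rotvec()*2]
            # damped local steps
            x=q.copy()
            for _ in range(6):
                r=f(x); J=np.array([(f(x+e*.01)-r)/.01 for e in np.eye(6)]).T
                x=np.clip(x-np.clip(np.linalg.solve(J.T@J+1e-8*np.eye(6),J.T@r),-6,6),lo+.2,hi-.2)
            worst=max(worst,np.abs(f(x)).max()); mdq=max(mdq,np.abs(x-q).max()); q=x
        print(b,q.round(0),"err %.4f dq %.1f"%(worst,mdq)); a=b
    return q
E
python3 - <<'E'
from sim2 import *
np.set_printoptions(precision=3,suppress=True)
q0=np.array([31.8,-9.1,-10.9,0,-88.25,65.8])
for Y in(30,50,70):
  print(Y)
  q=track2(q0,[(-.115,-.037,.40,0,0,1),(0,-.037,.38,0,0,1),(0,-.037,.38,0,Y,1),(0,-.037,.38,50,Y,1),(0,-.037,.38,50,5,1),(-.115,-.037,.24,50,5,1),(-.115,-.037,.014,42,5,1)])
E
```

```text
30
[ 0.    -0.037  0.38   0.     0.     1.   ] [  26.    3.   -2.   -0.  -85. -109.] err 5.0038 dq 36.0
[ 0.    -0.037  0.38   0.    30.     1.   ] [ 26.   3.  -2.  -0. -85. -79.] err 0.0000 dq 1.9
[ 0.    -0.037  0.38  50.    30.     1.   ] [  5. -16. -21. -36. -45. -41.] err 0.0000 dq 6.2
[ 0.    -0.037  0.38  50.     5.     1.   ] [  27.  -26.  -57.   49.  -14. -147.] err 0.0000 dq 8.9
[-0.115 -0.037  0.24  50.     5.     1.   ] [  34.  -48.  -58.   58.  -19. -161.] err 3.1658 dq 4.6
[-0.115 -0.037  0.014 42.     5.     1.   ] [ 103.  -82.  -58.   46.  -87. -173.] err 5.3758 dq 35.9
50
[ 0.    -0.037  0.38   0.     0.     1.   ] [  26.    3.   -2.   -0.  -85. -109.] err 5.0038 dq 36.0
[ 0.    -0.037  0.38   0.    50.     1.   ] [ 26.   3.  -2.  -0. -85. -59.] err 0.0000 dq 3.1
[ 0.    -0.037  0.38  50.    50.     1.   ] [-11.  -5.  -9. -49. -71. -11.] err 0.0000 dq 4.1
[ 0.    -0.037  0.38  50.     5.     1.   ] [  27.  -26.  -57.   49.  -14. -147.] err 0.0000 dq 15.7
[-0.115 -0.037  0.24  50.     5.     1.   ] [  34.  -48.  -58.   58.  -19. -161.] err 3.1658 dq 4.6
[-0.115 -0.037  0.014 42.     5.     1.   ] [ 103.  -82.  -58.   46.  -87. -173.] err 5.3758 dq 35.9
70
[ 0.    -0.037  0.38   0.     0.     1.   ] [  26.    3.   -2.   -0.  -85. -109.] err 5.0038 dq 36.0
[ 0.    -0.037  0.38   0.    70.     1.   ] [ 26.   3.  -2.  -0. -85. -39.] err 0.0000 dq 4.4
[ 0.    -0.037  0.38  50.    70.     1.   ] [-13.   5.   2. -50. -89.   3.] err 0.0000 dq 3.4
[ 0.    -0.037  0.38  50.     5.     1.   ] [  27.  -26.  -57.   49.  -14. -147.] err 0.0000 dq 22.9
[-0.115 -0.037  0.24  50.     5.     1.   ] [  34.  -48.  -58.   58.  -19. -161.] err 3.1658 dq 4.6
[-0.115 -0.037  0.014 42.     5.     1.   ] [ 103.  -82.  -58.   46.  -87. -173.] err 5.3758 dq 35.9
```

```bash
sed -i "s/Rn.from_euler/Rn.from_euler/; s/E('z',90-q\[5\])/E('z',-90-q[5])/" ik.py; cat > grid2.py <<'E'
from ik import *
o=telemetry.get_obs(); p,R=fk(o['joint_pos']); print(R.as_euler('xyz',degrees=True),o['orientation'])
seeds=[[-20,8,-50,-107,-20,40],[-40,20,-50,-100,-45,70],[10,5,-40,-60,-20,0],[5,15,-35,-140,-10,60],[-20,-10,-20,-80,-60,30]]
for x,z in((-.115,.25),(-.115,.18),(-.115,.1),(-.115,.05),(-.05,.25)):
    for tilt in(40,45,50,55,60,70):
      l=[]
      for yaw in(5,10,15,20,30):
        s=ik(np.r_[toworld([x,-.037])[0],z],Rg(tilt,yaw,0),seeds)
        l.append("%d:"%yaw+" ".join("(%d,%d,%d,%d,%d,%d)"%tuple(v) for v in s))
      print(x,z,tilt,"  ".join(l))
E
python3 grid2.py
```

```text
[ 179.56383456   33.16780599 -172.27939581] [ 179.56383456   33.16780599 -172.27939581]
-0.115 0.25 40 5:  10:  15:  20:  30:(16,-23,-41,-22,-36,-55)
-0.115 0.25 45 5:  10:  15:  20:  30:(6,-22,-38,-35,-38,-37)
-0.115 0.25 50 5:  10:  15:  20:  30:(-6,-19,-36,-49,-44,-18)
-0.115 0.25 55 5:  10:  15:  20:  30:(-18,-16,-35,-59,-52,-2)
-0.115 0.25 60 5:  10:  15:  20:(-17,-21,-41,-66,-42,-3)  30:(-29,-13,-36,-67,-59,10)
-0.115 0.25 70 5:(-27,-26,-49,-86,-37,11)  10:(-37,-21,-48,-85,-50,18)  15:(-41,-16,-46,-83,-58,23)  20:(-43,-12,-44,-81,-64,27)  30:(-44,-4,-39,-77,-72,31)
-0.115 0.18 40 5:  10:  15:  20:  30:(11,-16,-43,-34,-30,-38)
-0.115 0.18 45 5:  10:  15:  20:  30:(-1,-13,-40,-49,-36,-16)
-0.115 0.18 50 5:  10:  15:  20:  30:(-14,-10,-39,-60,-44,1)
-0.115 0.18 55 5:  10:  15:(-5,-18,-46,-66,-24,-8)  20:(-17,-14,-43,-69,-38,4)  30:(-25,-7,-39,-68,-51,16)
-0.115 0.18 60 5:(-10,-20,-49,-82,-19,4)  10:(-22,-16,-48,-82,-34,13)  15:(-28,-12,-46,-80,-43,19)  20:(-31,-9,-45,-78,-49,23)  30:(-34,-2,-40,-74,-58,28)
-0.115 0.18 70 5:  10:(-53,0,-55,-94,-62,53)  15:(-51,3,-52,-90,-64,52)  20
[... 1319 characters left out ...]
8,-52,-96,-58,79)  30:(-44,26,-45,-86,-59,68)
-0.115 0.05 70 5:  10:  15:  20:(-60,50,-53,-96,-70,105)  30:(-52,41,-45,-88,-70,86)
-0.05 0.25 40 5:  10:  15:  20:(29,-20,-50,2,-20,-93)  30:(12,-14,-34,-27,-35,-47)
-0.05 0.25 45 5:  10:  15:  20:(29,-22,-54,4,-12,-95)  30:(5,-13,-33,-38,-36,-33)
-0.05 0.25 50 5:  10:  15:  20:  30:(-3,-12,-31,-50,-40,-18)
-0.05 0.25 55 5:  10:  15:  20:(5,-18,-39,-49,-23,-29)  30:(-13,-10,-31,-61,-46,-3)
-0.05 0.25 60 5:  10:  15:(0,-18,-40,-63,-22,-16)  20:(-12,-14,-36,-69,-37,-2)  30:(-22,-8,-32,-69,-52,9)
-0.05 0.25 70 5:(-25,-16,-46,-96,-36,23)  10:(-29,-13,-44,-93,-44,24)  15:(-32,-10,-42,-89,-50,26)  20:(-34,-6,-40,-87,-56,27)  30:(-36,0,-35,-81,-65,30)
```

```bash
python3 - <<'E'
from sim2 import *
np.set_printoptions(precision=3,suppress=True)
q=telemetry.get_obs()['joint_pos']
way=[(-.10,-.038,.276,33.2,-.1,0),(-.07,-.038,.34,0,0,0),(-.07,-.038,.34,0,35,0),(-.08,-.038,.31,60,35,0),(-.11,-.034,.28,68,35,0),(-.11,-.034,.28,70,5,0),(-.11,-.032,.18,59,4,0),(-.11,-.032,.1,51,4,0),(-.11,-.032,.05,46,4,0),(-.11,-.032,.014,41,4,0),(-.08,-.032,.014,41,4,0),(.0,-.01,.014,44,4,0),(.035,-.005,.014,46,4,0)]
track2(q,way)
E
```

```text
[-0.07  -0.038  0.34   0.     0.     0.   ] [  29.   -4.  -14.   -0.  -80. -111.] err 0.0000 dq 4.0
[-0.07  -0.038  0.34   0.    35.     0.   ] [ 29.  -4. -14.  -0. -80. -76.] err 0.0000 dq 2.2
[-0.08  -0.038  0.31  60.    35.     0.   ] [-24. -13. -28. -64. -63.   2.] err 0.0000 dq 9.1
[-0.11  -0.034  0.28  68.    35.     0.   ] [-39.  -7. -34. -73. -74.  23.] err 0.0000 dq 1.3
[-0.11  -0.034  0.28  70.     5.     0.   ] [ -4. -36. -51. -71. -18. -12.] err 0.3061 dq 14.5
[-0.11  -0.032  0.18  59.     4.     0.   ] [  1. -21. -50. -79.  -9.  -6.] err 0.4895 dq 5.6
[-0.11  -0.032  0.1   51.     4.     0.   ] [ 21. -10. -53. -69.  -0. -27.] err 0.4491 dq 12.5
[-0.11  -0.032  0.05  46.     4.     0.   ] [ 29.  -2. -52. -62.  -0. -41.] err 0.8102 dq 4.0
[-0.11  -0.032  0.014 41.     4.     0.   ] [ -21.    9.  -51. -105.  -22.   42.] err 1.0949 dq 36.0
[-0.08  -0.032  0.014 41.     4.     0.   ] [ -17.   11.  -48. -106.  -19.   39.] err 0.0000 dq 0.2
[ 0.    -0.01   0.014 44.     4.     0.   ] [ -18.   17.  -45. -121.  -23.   56.] err 0.0000 dq 1.2
[ 0.035 -0.005  0.014 46.     4.     0.   ] [ -18.   21.  -45. -128.  -27.   63.] err 0.0000 dq 0.5
```

```bash
python3 - <<'E'
from sim2 import *
np.set_printoptions(precision=3,suppress=True)
q=telemetry.get_obs()['joint_pos']
way=[(-.10,-.038,.276,33.2,-.1,0),(-.07,-.038,.34,0,0,0),(-.07,-.038,.34,0,35,0),(-.08,-.038,.31,60,35,0),(-.11,-.034,.26,68,35,0),(-.11,-.034,.26,72,15,0),(-.11,-.032,.18,63,8,0),(-.11,-.032,.1,53,5,0),(-.11,-.032,.05,47,4,0),(-.11,-.032,.014,42,4,0),(-.08,-.032,.014,42,4,0),(.0,-.01,.014,44,3,0),(.035,-.005,.014,46,2,0),(.0,-.005,.014,46,2,0),(-.01,-.0,.10,54,3,0),(.1,-.0,.10,54,3,0)]
track2(q,way)
E
```

```text
[-0.07  -0.038  0.34   0.     0.     0.   ] [  29.   -4.  -14.   -0.  -80. -111.] err 0.0000 dq 4.0
[-0.07  -0.038  0.34   0.    35.     0.   ] [ 29.  -4. -14.  -0. -80. -76.] err 0.0000 dq 2.2
[-0.08  -0.038  0.31  60.    35.     0.   ] [-24. -13. -28. -64. -63.   2.] err 0.0000 dq 9.1
[-0.11  -0.034  0.26  68.    35.     0.   ] [-40.  -5. -36. -74. -73.  27.] err 0.0000 dq 1.6
[-0.11  -0.034  0.26  72.    15.     0.   ] [-43. -16. -47. -85. -61.  25.] err 0.0000 dq 1.0
[-0.11  -0.032  0.18  63.     8.     0.   ] [-30. -14. -51. -90. -40.  26.] err 0.0000 dq 1.4
[-0.11  -0.032  0.1   53.     5.     0.   ] [-25.  -4. -52. -98. -30.  34.] err 0.0000 dq 0.9
[-0.11  -0.032  0.05  47.     4.     0.   ] [ -27.    5.  -53. -105.  -28.   45.] err 0.0000 dq 0.8
[-0.11  -0.032  0.014 42.     4.     0.   ] [ -25.   11.  -52. -108.  -25.   50.] err 0.0000 dq 0.4
[-0.08  -0.032  0.014 42.     4.     0.   ] [ -21.   12.  -49. -109.  -23.   47.] err 0.0000 dq 0.3
[ 0.    -0.01   0.014 44.     3.     0.   ] [ -18.   18.  -46. -124.  -24.   58.] err 0.0000 dq 0.9
[ 0.035 -0.005  0.014 46.     2.     0.   ] [ -19.   21.  -47. -133.  -29.   68.] err 0.0000 dq 0.7
[ 0.    -0.005  0.014 46.     2.     0.   ] [ -23.   21.  -51. -133.  -32.   72.] err 0.0000 dq 0.3
[-0.01 -0.    0.1  54.    3.    0.  ] [ -20.    6.  -49. -120.  -28.   52.] err 0.0000 dq 1.3
[ 0.1 -0.   0.1 54.   3.   0. ] [ -12.   14.  -38. -124.  -23.   51.] err 0.0000 dq 0.8
```

```bash
cat > rows.py <<'E'
import sys
from ik import *
from scipy.spatial.transform import Slerp
def rows(way,grip,start=None):
    o=telemetry.get_obs()
    p=o['tool_pos']; R=Rn.from_euler('xyz',o['orientation'],degrees=True)
    print("t %.2f"%o['clock'],"mat",np.r_[tomat(p[:2])[0],p[2]].round(4),"F",o['force'].round(1),"q",o['joint_pos'].round(0),"open %.3f"%o['opening'])
    out=[]
    for mx,my,z,t,y,n in way:
        g=np.r_[toworld([mx,my])[0],z]; G=Rg(t,y); rv=(R.inv()*G).as_rotvec(degrees=True)/n; p0=p.copy()
        for i in range(n):
            # rounding carried forward
            s=R.inv().apply(p0+(g-p0)*(i+1)/n-p)*100; s=s.round(1); r=((R.inv()*G).as_rotvec(degrees=True)/(n-i)).round(1)
            out.append("%g "%grip+" ".join("%g"%(v+0) for v in np.r_[s,r]))
            p=p+R.apply(s/100); R=R*Rn.from_rotvec(r,degrees=True)
    print(";".join(out))
E
python3 -c "
from rows import *
rows([(-.07,-.038,.34,0,0,5),(-.07,-.038,.34,0,35,6)],2.4)"
```

```text
t 3.23 mat [-0.1002 -0.0382  0.276 ] F [-1.4 -0.  -0.8] q [  47.  -30.  -58.   32.  -40. -150.] open 0.024
2.4 -1.2 0 -0.7 0.1 6.6 0;2.4 -1.1 0 -0.9 0.1 6.6 0;2.4 -1 0 -1 0.1 6.7 0;2.4 -0.9 0 -1.1 0 6.6 0;2.4 -0.7 0 -1.2 0.1 6.7 0;2.4 0 0 0 0 0 -5.8;2.4 0 0 0 0 0 -5.8;2.4 0 0 0 0 0 -5.8;2.4 0 0 0 0 0 -5.9;2.4 0 0 0 0 0 -5.8;2.4 -0.1 0 0 0 0 -5.9
```

Request:
step_arm(plan="2.4 -1.2 0 -0.7 0 6.6 0;2.4 -1.1 0 -0.9 0 6.6 0;2.4 -1 0 -1 0 6.6 0;2.4 -0.9 0 -1.1 0 6.6 0;2.4 -0.7 0 -1.2 0 6.6 0;2.4 0 0 0 0 0 -5.8;2.4 0 0 0 0 0 -5.8;2.4 0 0 0 0 0 -5.8;2.4 0 0 0 0 0 -5.9;2.4 0 0 0 0 0 -5.8;2.4 0 0 0 0 0 -5.9")

```text
clock: 4.15
tool_pos: [0.4557, 0.0348, 0.3402]
orientation: [-179.2, 1.6, -136.8]
force: [0.0, -0.3, 1.0]
opening: 0.0238
```

```bash
python3 -c "
from rows import *
rows([(-.08,-.038,.31,60,35,12)],2.4)"
```

```text
t 4.15 mat [-0.0729 -0.0395  0.3402] F [ 0.  -0.3  1. ] q [ 30.  -5. -15.   0. -78. -77.] open 0.024
2.4 0 0 0.3 0 -4.9 0.1;2.4 0.1 0.1 0.2 -0.1 -4.9 0.1;2.4 0.1 0 0.2 -0.1 -4.9 0.1;2.4 0.1 0.1 0.3 0 -4.9 0;2.4 0.1 0 0.2 -0.1 -4.9 0.1;2.4 0.2 0.1 0.2 0 -4.8 0;2.4 0.1 0 0.2 -0.1 -4.9 0.1;2.4 0.2 0.1 0.2 0 -4.8 0;2.4 0.2 0 0.1 -0.1 -4.9 0.1;2.4 0.2 0.1 0.2 0 -4.8 0;2.4 0.2 0 0.1 -0.1 -4.9 0.1;2.4 0.3 0.1 0.1 0 -4.8 0
```

Request:
step_arm(plan="2.4 0 0 0.3 0 -4.9 0;2.4 0.1 0.1 0.2 0 -4.9 0;2.4 0.1 0 0.2 0 -4.9 0;2.4 0.1 0.1 0.3 0 -4.9 0;2.4 0.1 0 0.2 0 -4.9 0;2.4 0.2 0.1 0.2 0 -4.9 0;2.4 0.1 0 0.2 0 -4.9 0;2.4 0.2 0.1 0.2 0 -4.9 0;2.4 0.2 0 0.1 0 -4.9 0;2.4 0.2 0.1 0.2 0 -4.9 0;2.4 0.2 0 0.1 0 -4.8 0;2.4 0.3 0.1 0.1 0 -4.8 0")

```text
clock: 5.15
tool_pos: [0.4475, 0.0351, 0.3112]
orientation: [-178.4, 58.3, -135.5]
force: [-0.3, -0.2, -2.7]
opening: 0.0239
```

```bash
python3 -c "
from rows import *
rows([(-.11,-.034,.26,68,35,3),(-.11,-.034,.26,72,15,4),(-.11,-.032,.18,63,8,4)],2.4)"
```

```text
t 5.15 mat [-0.0809 -0.0381  0.3112] F [-0.3 -0.2 -2.7] q [-21. -14. -28. -61. -61.  -1.] open 0.024
2.4 1.8 0.7 0.3 0 -3.2 0.3;2.4 1.9 0.7 0.2 -0.1 -3.3 0.3;2.4 1.8 0.7 0.1 0 -3.2 0.3;2.4 0 0 0 4.7 -1 1.7;2.4 0 0 0 4.7 -1 1.7;2.4 0 0 0 4.7 -1 1.7;2.4 0 0 0 4.7 -1 1.7;2.4 1.9 0 0.6 1.6 2.3 0.7;2.4 1.9 0.1 0.7 1.6 2.2 0.7;2.4 1.8 0 0.8 1.6 2.3 0.7;2.4 1.8 0 0.8 1.6 2.2 0.6
```

Request:
step_arm(plan="2.4 1.8 0.7 0.3 0 -3.2 0.3;2.4 1.9 0.7 0.2 -0.1 -3.3 0.3;2.4 1.8 0.7 0.1 0 -3.2 0.3;2.4 0 0 0 4.7 -1 1.7;2.4 0 0 0 4.7 -1 1.7;2.4 0 0 0 4.7 -1 1.7;2.4 0 0 0 4.7 -1 1.7;2.4 1.9 0 0.6 1.6 2.3 0.7;2.4 1.9 0.1 0.7 1.6 2.2 0.7;2.4 1.8 0 0.8 1.6 2.3 0.7;2.4 1.8 0 0.8 1.6 2.2 0.6;2.4 0 0 0 0 0 0")

```text
clock: 6.15
tool_pos: [0.4152, 0.0376, 0.1763]
orientation: [179.7, 62.4, -164.5]
force: [-1.4, 1.2, 0.3]
opening: 0.024
```

```bash
python3 -c "
from rows import *
rows([(-.11,-.032,.1,53,5,4),(-.11,-.032,.05,47,4,3)],2.4)
cv2.imwrite('pics/s2.png',snapshot('scene'));cv2.imwrite('pics/t2.png',snapshot('top'))"
```

```text
t 6.15 mat [-0.1126 -0.0312  0.1763] F [-1.4  1.2  0.3] q [-30. -15. -51. -90. -39.  25.] open 0.024
2.4 1.7 0 0.9 0.7 2.4 0.4;2.4 1.6 -0.1 1 0.7 2.3 0.4;2.4 1.6 0 1.1 0.6 2.4 0.3;2.4 1.5 0 1.1 0.7 2.3 0.4;2.4 1.3 0 1 0.2 2 0.2;2.4 1.3 0 1.1 0.3 2 0.2;2.4 1.3 0 1.1 0.2 2 0.2
```

View pics/s2.png

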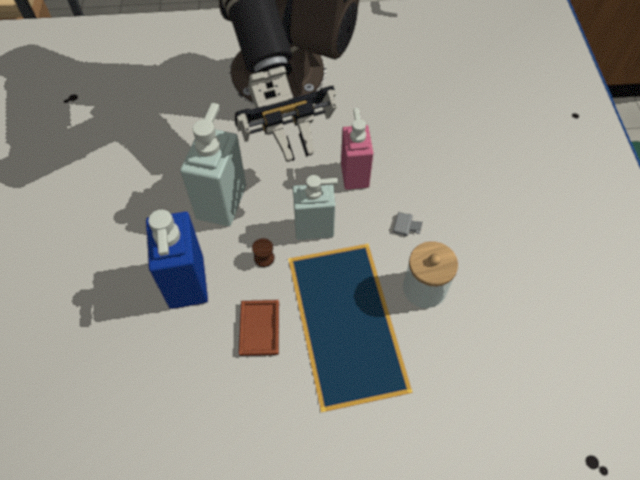

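View pics/t2.png

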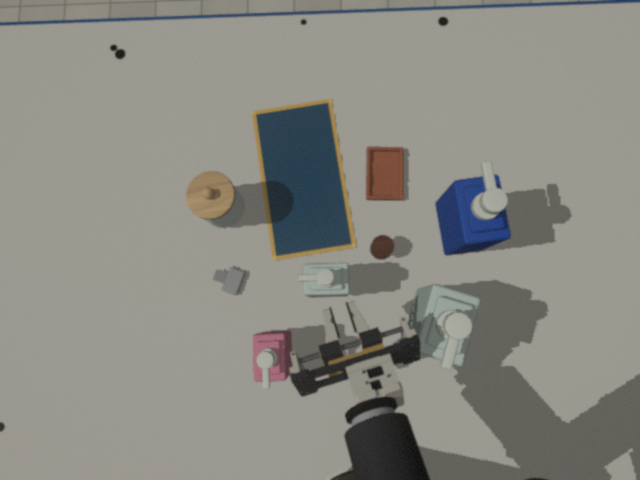

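```bash
python3 -c "
from rows import *
rows([(-.11,-.024,.15,59,6,2),(-.11,-.026,.1,53,5,3),(-.111,-.031,.05,47,4,3),(-.111,-.032,.014,42,4,3)],2.4)"
```

```text
t 6.25 mat [-0.1122 -0.0314  0.1781] F [-0.7 -0.4  1.2] q [-30. -15. -51. -90. -40.  25.] open 0.024
2.4 1.2 0.3 0.8 1 1.8 0.5;2.4 1.1 0.4 0.8 1 1.8 0.5;2.4 1.4 -0.1 0.9 0.3 2 0.2;2.4 1.5 0 0.9 0.3 2 0.2;2.4 1.3 -0.1 0.9 0.2 2 0.1;2.4 1.4 -0.2 1 0.3 2 0.2;2.4 1.3 -0.1 1 0.2 2 0.2;2.4 1.3 -0.2 1 0.3 2 0.3;2.4 0.9 0 0.8 0 1.7 0;2.4 0.8 -0.1 0.9 0 1.7 0;2.4 0.9 0 0.9 0 1.6 0
```

Request:
step_arm(plan="2.4 1.2 0.3 0.8 1 1.8 0.5;2.4 1.1 0.4 0.8 1 1.8 0.5;2.4 1.4 -0.1 0.9 0.3 2 0.2;2.4 1.5 0 0.9 0.3 2 0.2;2.4 1.3 -0.1 0.9 0.2 2 0.1;2.4 1.4 -0.2 1 0.3 2 0.2;2.4 1.3 -0.1 1 0.2 2 0.2;2.4 1.3 -0.2 1 0.3 2 0.3;2.4 0 0 0 0 0 0")

```text
clock: 7.0
tool_pos: [0.417, 0.036, 0.0484]
orientation: [179.8, 46.9, -168.7]
force: [-0.2, 0.1, 0.0]
opening: 0.0241
```

```bash
python3 -c "
from rows import *
rows([(-.111,-.032,.014,42,4,4)],2.4)
cv2.imwrite('pics/s3.png',snapshot('scene'));cv2.imwrite('pics/t3.png',snapshot('top')[200:440,200:520].repeat(2,0).repeat(2,1))"
```

```text
t 7.00 mat [-0.111  -0.0331  0.0484] F [-0.2  0.1  0. ] q [ -27.    5.  -53. -105.  -28.   45.] open 0.024
2.4 0.6 0 0.6 0 1.2 -0.1;2.4 0.6 0.1 0.6 -0.1 1.2 -0.1;2.4 0.6 0 0.6 0 1.2 -0.1;2.4 0.6 0 0.6 -0.1 1.3 0
```

View pics/t3.png

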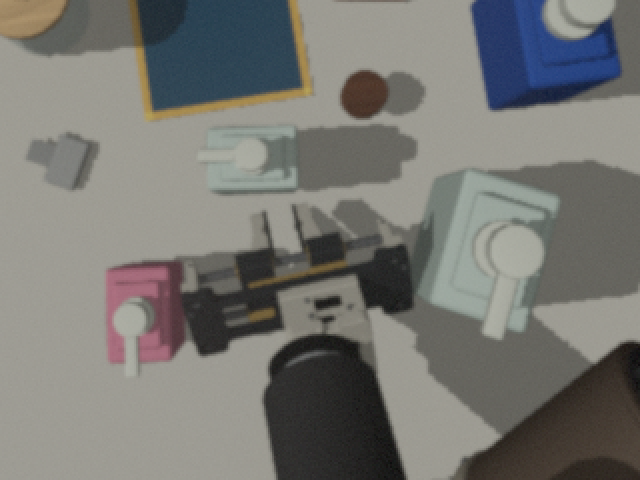

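The gripper sits between the pink bottle (crop 182,310) and the large green bottle (crop 425,270) and touches neither. Its fingertips are at crop (265–300,210), just behind the small bottle.

Request:
step_arm(plan="2.4 0.6 0 0.6 0 1.2 0;2.4 0.6 0.1 0.6 0 1.2 0;2.4 0.6 0 0.6 0 1.2 0;2.4 0.6 0 0.6 0 1.3 0;2.4 0 0 0 0 0 0")

```text
clock: 7.52
tool_pos: [0.4156, 0.038, 0.0142]
orientation: [180.0, 41.9, -168.5]
force: [-0.0, -0.5, 0.2]
opening: 0.0244
```

```bash
python3 -c "
from rows import *
rows([(-.09,-.032,.014,42,4,4),(-.05,-.022,.014,42,3,8)],2.4)"
```

```text
t 7.52 mat [-0.1121 -0.0309  0.0142] F [-0.  -0.5  0.2] q [ -25.   10.  -52. -108.  -25.   49.] open 0.024
2.4 -0.4 -0.1 0.4 0 0 -0.1;2.4 -0.4 0 0.3 -0.1 0 0;2.4 -0.4 -0.1 0.4 0 -0.1 -0.1;2.4 -0.4 -0.1 0.4 -0.1 0 0;2.4 -0.4 0.1 0.3 0.1 0 0.1;2.4 -0.4 0.1 0.4 0.1 0 0.1;2.4 -0.3 0.1 0.3 0.1 0 0.1;2.4 -0.4 0.1 0.4 0.1 0 0.1;2.4 -0.4 0.1 0.3 0.1 0 0.1;2.4 -0.4 0.1 0.3 0.1 0 0.1;2.4 -0.4 0.1 0.4 0.1 0 0.1;2.4 -0.3 0.1 0.3 0 0 0
```

Request:
step_arm(plan="2.4 -0.4 -0.1 0.4 0 0 0;2.4 -0.4 0 0.3 0 0 0;2.4 -0.4 0 0.4 0 0 0;2.4 -0.4 0 0.3 0 0 0;2.4 -0.4 0.1 0.4 0 0 0;2.4 -0.4 0 0.4 0 0 0;2.4 -0.3 0.1 0.3 0 0 0;2.4 -0.4 0 0.3 0 0 0;2.4 0 0 0 0 0 0")

```text
clock: 8.27
tool_pos: [0.457, 0.0474, 0.0154]
orientation: [-180.0, 42.0, -168.5]
force: [0.7, 1.1, -0.4]
opening: 0.0237
```

```bash
python3 -c "
from rows import *
rows([(-.02,-.016,.014,43,3,10)],2.4)
cv2.imwrite('pics/s4.png',snapshot('scene')[120:360,180:500].repeat(2,0).repeat(2,1));cv2.imwrite('pics/t4.png',snapshot('top')[160:400,200:520].repeat(2,0).repeat(2,1))"
```

```text
t 8.27 mat [-0.0698 -0.0272  0.0154] F [ 0.7  1.1 -0.4] q [ -19.   12.  -48. -110.  -22.   46.] open 0.024
2.4 -0.4 0.1 0.3 0 -0.1 0.1;2.4 -0.3 0.1 0.4 0.1 -0.1 0;2.4 -0.4 0 0.3 0 -0.1 0.1;2.4 -0.4 0.1 0.4 0.1 -0.1 0;2.4 -0.3 0.1 0.3 0 -0.1 0.1;2.4 -0.4 0.1 0.4 0.1 -0.1 0;2.4 -0.3 0.1 0.3 0 -0.1 0.1;2.4 -0.4 0.1 0.4 0.1 -0.1 0;2.4 -0.4 0 0.4 0 -0.1 0.1;2.4 -0.3 0.1 0.3 0.1 -0.1 0
```

View pics/t4.png

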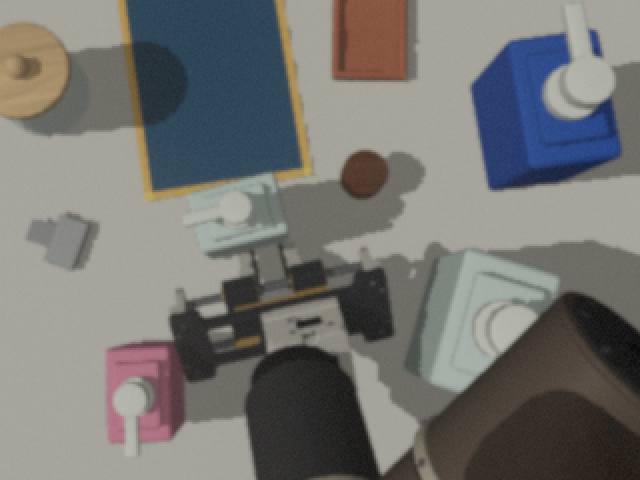

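View pics/s4.png

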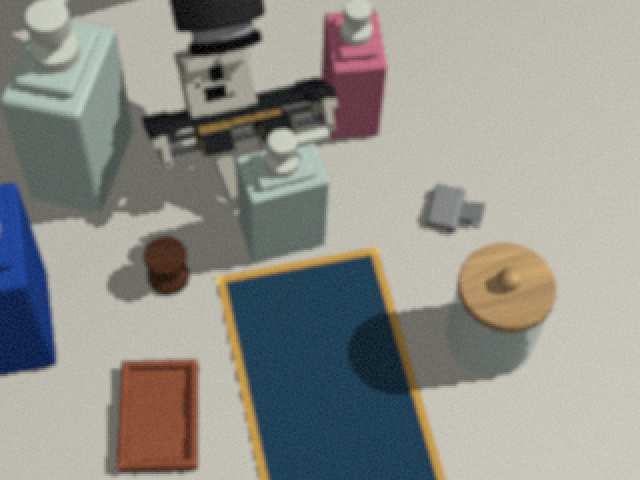

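Request:
step_arm(plan="2.4 -0.4 0.1 0.3 0 -0.1 0.1;2.4 -0.4 0.1 0.4 0.1 -0.1 0;2.4 -0.4 0.1 0.4 0 -0.1 0.1;2.4 -0.4 0.1 0.4 0.1 -0.1 0;2.4 -0.4 0.1 0.4 0 -0.1 0.1;2.4 -0.4 0.1 0.4 0.1 -0.1 0;2.4 -0.4 0.1 0.4 0 -0.1 0.1;2.4 -0.4 0.1 0.4 0.1 -0.1 0;2.4 -0.4 0.1 0.4 0 -0.1 0.1;2.4 -0.4 0.1 0.4 0.1 -0.1 0;2.4 0 0 0 0 0 0")

```text
clock: 9.28
tool_pos: [0.5099, 0.0682, 0.0135]
orientation: [-179.9, 43.0, -169.2]
force: [0.7, -1.2, -0.4]
opening: 0.0242
```

```bash
python3 -c "
from rows import *
rows([(.03,-.003,.014,45,2,10)],2.4)
cv2.imwrite('pics/t5.png',snapshot('top')[100:340,180:500].repeat(2,0).repeat(2,1))"
```

```text
t 9.28 mat [-0.0146 -0.0138  0.0135] F [ 0.7 -1.2 -0.4] q [ -17.   16.  -46. -120.  -22.   53.] open 0.024
2.4 -0.3 0.1 0.3 0.1 -0.2 0.1;2.4 -0.4 0.1 0.3 0.1 -0.2 0.1;2.4 -0.3 0.1 0.3 0.1 -0.2 0.1;2.4 -0.3 0 0.3 0.1 -0.2 0.1;2.4 -0.4 0.1 0.3 0 -0.2 0.1;2.4 -0.3 0.1 0.3 0.1 -0.2 0.1;2.4 -0.3 0.1 0.3 0 -0.2 0;2.4 -0.3 0.1 0.4 0.1 -0.2 0.1;2.4 -0.4 0.1 0.3 0 -0.2 0;2.4 -0.3 0.1 0.3 0.1 -0.2 0.1
```

View pics/t5.png

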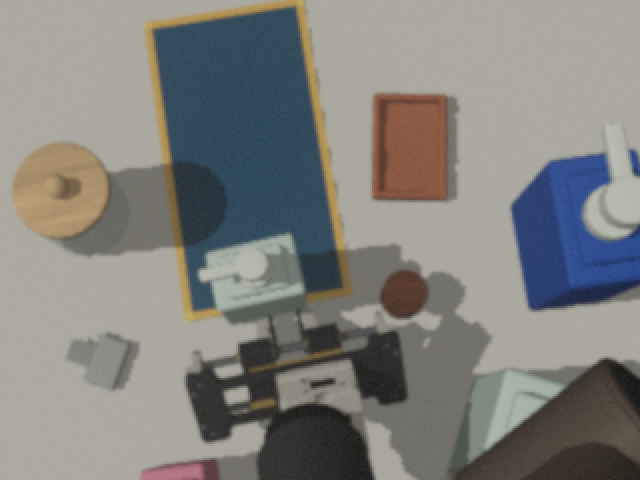

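```bash
python3 -c "
from rows import *
c=np.array([(207,250),(292,235),(304,306),(217,321)])/2+[180,100]
w=tomat(ray('top',c,.122)); print(w.round(3),w.mean(0)); print(tomat(ray('top',np.array([[405,292]])/2+[180,100],.048)))
rows([(.0,.0,.014,44,2,4),(.03,.004,.014,45,1.5,6)],2.4)
"
```

```text
[[ 0.045  0.043]
 [ 0.046 -0.034]
 [-0.018 -0.034]
 [-0.019  0.043]] [0.01330103 0.00456512]
[[-0.01139813 -0.13167022]]
t 9.33 mat [-0.0152 -0.0138  0.0134] F [-0.6  0.3 -0.3] q [ -17.   16.  -46. -120.  -22.   53.] open 0.024
2.4 -0.3 0.3 0.3 0.2 -0.2 0.2;2.4 -0.3 0.3 0.2 0.2 -0.3 0.2;2.4 -0.3 0.4 0.3 0.1 -0.2 0.2;2.4 -0.3 0.3 0.2 0.2 -0.3 0.2;2.4 -0.4 0.1 0.4 0.1 -0.2 0.1;2.4 -0.3 0 0.3 0 -0.2 0;2.4 -0.4 0.1 0.4 0.1 -0.1 0.1;2.4 -0.3 0 0.3 0 -0.2 0;2.4 -0.4 0.1 0.4 0.1 -0.1 0.1;2.4 -0.3 0 0.3 0 -0.2 0
```

Request:
step_arm(plan="2.4 -0.3 0.3 0.3 0.1 -0.2 0.1;2.4 -0.3 0.3 0.2 0.1 -0.2 0.1;2.4 -0.3 0.4 0.3 0.1 -0.2 0.1;2.4 -0.3 0.3 0.2 0.1 -0.2 0.1;2.4 -0.4 0.1 0.4 0.1 -0.2 0.1;2.4 -0.3 0 0.3 0 -0.2 0;2.4 -0.4 0.1 0.4 0.1 -0.1 0.1;2.4 -0.4 0 0.4 0 -0.2 0;2.4 -0.4 0.1 0.4 0.1 -0.1 0.1;2.4 -0.3 0 0.3 0 -0.2 0;2.4 0 0 0 0 0 0")

```text
clock: 10.25
tool_pos: [0.5528, 0.0921, 0.014]
orientation: [-179.9, 44.8, -170.1]
force: [-0.1, -0.3, 1.0]
opening: 0.0238
```

```bash
python3 -c "
from rows import *
rows([(-.015,0.004,.014,46,2,3),(-.02,0.004,.10,54,3,6)],2.4)
cv2.imwrite('pics/t6.png',snapshot('top')[100:340,180:500].repeat(2,0).repeat(2,1));cv2.imwrite('pics/s6.png',snapshot('scene')[120:360,180:500].repeat(2,0).repeat(2,1))"
```

```text
t 10.25 mat [0.0312 0.0041 0.014 ] F [-0.1 -0.3  1. ] q [ -17.   20.  -46. -133.  -26.   66.] open 0.024
2.4 1.1 0.1 -1.1 0 -0.4 0;2.4 1.1 0 -1.1 0 -0.4 0;2.4 1 0.1 -1.1 0 -0.4 0.1;2.4 -1 0 -1.1 -0.1 -1.3 -0.1;2.4 -1 0 -1 -0.1 -1.3 -0.1;2.4 -1 0 -1 -0.1 -1.3 -0.1;2.4 -1 0 -1 -0.2 -1.4 -0.1;2.4 -1.1 0 -0.9 -0.1 -1.3 -0.1;2.4 -1 0 -1 -0.2 -1.4 -0.2
```

View pics/t6.png

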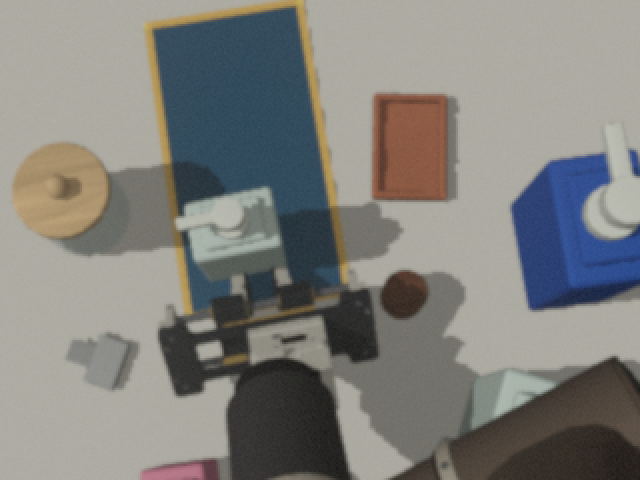

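View pics/s6.png

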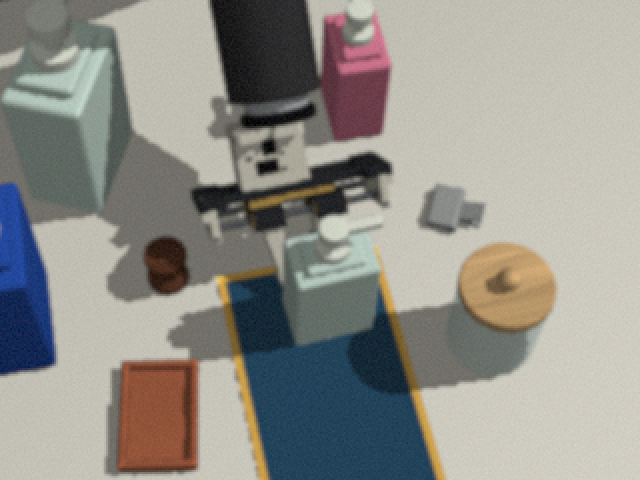

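```bash
python3 -c "
from rows import *
print(tomat(ray('top',np.array([(229,214),(178,223)])/2+[180,100],.168)))
s=np.array([(297,343),(378,327)])/2+[180,120]
print('base front',tomat(ray('scene',s,.001)))
print('pump scene',tomat(ray('scene',np.array([(335,230)])/2+[180,120],.168)))
c=np.array([(186,201),(270,187)])/2+[180,100]
print('top front',tomat(ray('top',c,.122)))
"
```

```text
[[0.06354337 0.01625684]
 [0.06277998 0.06004154]]
base front [[ 0.09038231 -0.01981679]
 [ 0.09013391  0.0632841 ]]
pump scene [[0.06689584 0.0176954 ]]
top front [[ 0.09186677  0.05535579]
 [ 0.09244319 -0.02096295]]
```

```bash
python3 -c "
from sim2 import *
q=telemetry.get_obs()['joint_pos']
track2(q,[(.031,.004,.014,44.8,2,0),(.008,.006,.014,46,2,0),(.008,.012,.098,54,2,0),(.1,.012,.098,54,2,0)])
from rows import *
rows([(.008,.006,.014,46,2,2),(.008,.012,.098,54,2,5),(.026,.012,.098,54,2,3)],2.4)"
```

```text
[8.0e-03 6.0e-03 1.4e-02 4.6e+01 2.0e+00 0.0e+00] [ -22.   21.  -52. -136.  -33.   74.] err 0.0000 dq 0.6
[8.0e-03 1.2e-02 9.8e-02 5.4e+01 2.0e+00 0.0e+00] [ -19.    8.  -50. -127.  -29.   59.] err 0.0000 dq 1.0
[1.0e-01 1.2e-02 9.8e-02 5.4e+01 2.0e+00 0.0e+00] [ -13.   14.  -40. -131.  -24.   57.] err 0.0000 dq 0.7
t 10.35 mat [0.0303 0.0041 0.0139] F [ 0.4 -0.5  0.3] q [ -17.   20.  -46. -133.  -26.   65.] open 0.024
2.4 0.8 0.1 -0.8 0 -0.6 0;2.4 0.8 0.2 -0.8 0 -0.6 0.1;2.4 -1.2 0.1 -1.2 0 -1.6 0;2.4 -1.3 0.1 -1.1 0 -1.6 0;2.4 -1.3 0.1 -1.1 0 -1.6 0;2.4 -1.3 0.2 -1 0 -1.6 0;2.4 -1.3 0.1 -1.1 0 -1.6 0;2.4 -0.4 0 0.5 0 0 0;2.4 -0.3 -0.1 0.5 0 0 0;2.4 -0.4 0 0.5 0 0 0
```

Request:
step_arm(plan="2.4 0.8 0.1 -0.8 0 -0.6 0;2.4 0.8 0.2 -0.8 0 -0.6 0;2.4 -1.2 0.1 -1.2 0 -1.6 0;2.4 -1.3 0.1 -1.1 0 -1.6 0;2.4 -1.3 0.1 -1.1 0 -1.6 0;2.4 -1.3 0.2 -1 0 -1.6 0;2.4 -1.3 0.1 -1.1 0 -1.6 0;2.4 0 0 0 0 0 0")

```text
clock: 11.02
tool_pos: [0.5284, 0.0972, 0.1011]
orientation: [-179.7, 54.3, -169.9]
force: [0.2, -0.5, 0.6]
opening: 0.0243
```

```bash
python3 -c "
from rows import *
rows([(.028,.014,.098,54,2,4),(.07,.014,.098,54,1,8)],2.4)
cv2.imwrite('pics/t7.png',snapshot('top')[100:340,180:500].repeat(2,0).repeat(2,1));cv2.imwrite('pics/s7.png',snapshot('scene')[120:360,180:500].repeat(2,0).repeat(2,1))"
```

```text
t 11.02 mat [0.0076 0.0125 0.1011] F [ 0.2 -0.5  0.6] q [ -19.    8.  -50. -127.  -29.   58.] open 0.024
2.4 -0.2 0 0.5 0 0.1 0;2.4 -0.3 0 0.4 0 0.1 0.1;2.4 -0.2 0.1 0.5 0 0 0;2.4 -0.2 0 0.4 -0.1 0.1 0.1;2.4 -0.3 0 0.4 0.1 0 0.1;2.4 -0.3 0 0.5 0.1 0 0.1;2.4 -0.3 -0.1 0.4 0.1 0 0.1;2.4 -0.4 0 0.4 0.1 0 0.1;2.4 -0.3 0 0.4 0.1 0 0;2.4 -0.3 0 0.5 0.1 0 0.1;2.4 -0.3 0 0.4 0.1 0 0;2.4 -0.3 0 0.4 0.1 0 0.1
```

View pics/t7.png

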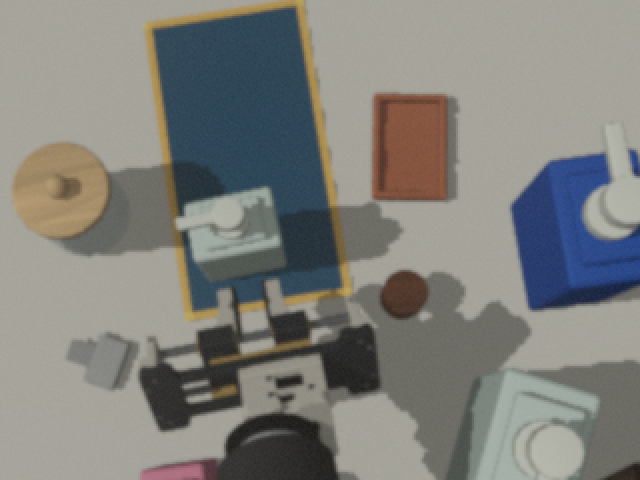

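View pics/s7.png

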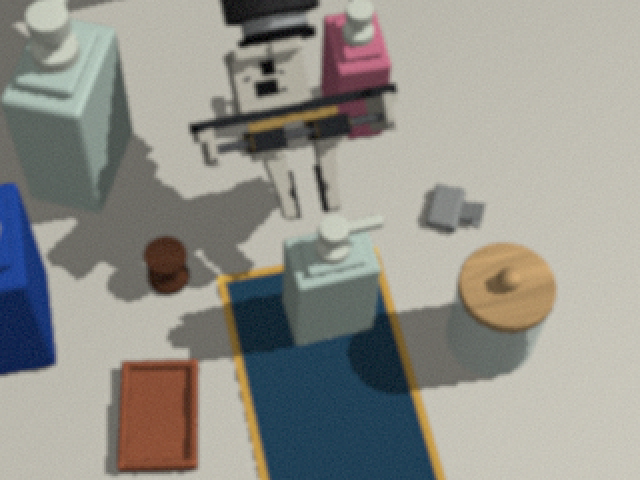

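The bottle stands upright on the near end of the mat, with its pump at crop (229,214). The fingers are at shoulder height just behind it, so I can start the tip.

Request:
step_arm(plan="2.4 -0.3 0 0.4 0 0 0;2.4 -0.3 0 0.4 0 0 0;2.4 -0.3 0 0.4 0 0 0;2.4 -0.3 0 0.4 0 0 0;2.4 -0.3 0 0.4 0 0 0;2.4 -0.3 0 0.4 0 0 0;2.4 -0.3 0 0.4 0 0 0;2.4 -0.3 0 0.4 0 0 0;2.4 -0.3 0 0.4 0 0 0;2.4 -0.3 0 0.4 0 0 0")

```text
clock: 11.95
tool_pos: [0.578, 0.1058, 0.0991]
orientation: [-179.9, 54.0, -170.1]
force: [-0.0, -0.3, 0.3]
opening: 0.0237
```

```bash
python3 -c "
from rows import *
rows([(.09,.014,.098,54,1,6)],2.4)
cv2.imwrite('pics/s8.png',snapshot('scene')[120:360,180:500].repeat(2,0).repeat(2,1))"
```

```text
t 11.95 mat [0.058  0.0142 0.0991] F [-0.  -0.3  0.3] q [ -15.   11.  -45. -130.  -26.   59.] open 0.024
2.4 -0.3 0 0.4 0.1 0 0.1;2.4 -0.3 0 0.5 0.1 0 0.1;2.4 -0.3 -0.1 0.4 0.1 0 0.1;2.4 -0.3 0 0.5 0.2 0 0.1;2.4 -0.3 0 0.4 0.1 0 0.1;2.4 -0.3 0 0.5 0.2 0 0.2
```

View pics/s8.png

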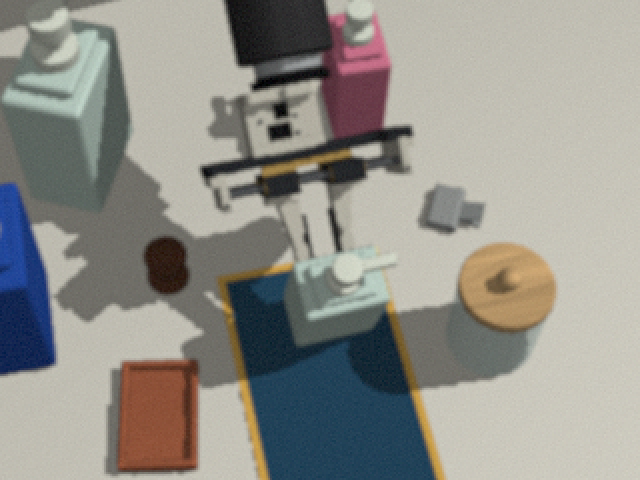

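The bottle is tipping forward on its front edge, which has stayed in place at crop (297–380,340). I'll continue the push.

Request:
step_arm(plan="2.4 -0.3 0 0.4 0 0 0;2.4 -0.3 0 0.4 0 0 0;2.4 -0.3 0 0.4 0 0 0;2.4 -0.3 0 0.4 0 0 0;2.4 -0.3 0 0.4 0 0 0;2.4 0 0 0 0 0 0")

```text
clock: 12.5
tool_pos: [0.6033, 0.11, 0.0998]
orientation: [-179.9, 54.0, -170.1]
force: [-0.0, 0.9, 0.2]
opening: 0.024
```

```bash
python3 -c "
from rows import *
rows([(.12,.014,.098,54,1,6)],2.4)
cv2.imwrite('pics/s9.png',snapshot('scene')[120:360,180:500].repeat(2,0).repeat(2,1))"
```

```text
t 12.50 mat [0.0836 0.0149 0.0998] F [-0.   0.9  0.2] q [ -13.   13.  -42. -131.  -25.   58.] open 0.024
2.4 -0.3 0 0.5 0.1 0 0.1;2.4 -0.4 -0.1 0.5 0.1 0 0.1;2.4 -0.3 0 0.5 0.1 0 0.1;2.4 -0.3 0 0.5 0.2 0 0.1;2.4 -0.4 -0.1 0.5 0.1 0 0.1;2.4 -0.3 0 0.5 0.2 0 0.2
```

View pics/s9.png

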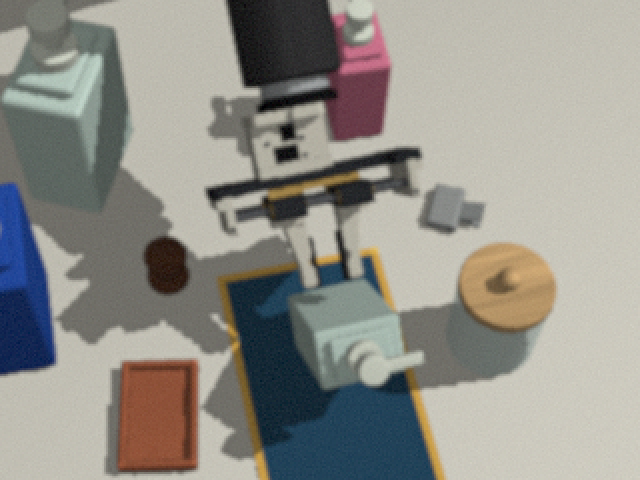

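Request:
step_arm(plan="2.4 0 0 0 0 0 0;2.4 0 0 0 0 0 0;2.4 0 0 0 0 0 0;2.4 0 0 0 0 0 0;2.4 0 0 0 0 0 0;2.4 0 0 0 0 0 0")

```text
clock: 13.05
tool_pos: [0.6021, 0.1098, 0.0995]
orientation: [-179.9, 54.0, -170.1]
force: [0.2, 1.2, 0.9]
opening: 0.0243
```

```bash
python3 -c "
from rows import *
rows([(.06,.014,.10,54,1,2),(.05,.014,.16,60,3,4)],2.4)
cv2.imwrite('pics/t10.png',snapshot('top')[100:340,180:500].repeat(2,0).repeat(2,1));cv2.imwrite('pics/s10.png',snapshot('scene')[180:420,180:500].repeat(2,0).repeat(2,1))"
```

```text
t 13.05 mat [0.0824 0.015  0.0995] F [0.2 1.2 0.9] q [ -13.   13.  -42. -131.  -25.   58.] open 0.024
2.4 0.6 0 -0.9 0.4 0 0.3;2.4 0.7 0 -0.9 0.4 0 0.4;2.4 -1.1 0 -1.1 -0.4 -1.5 -0.3;2.4 -1.1 0 -1.1 -0.4 -1.5 -0.3;2.4 -1.1 0 -1 -0.4 -1.5 -0.3;2.4 -1.2 0 -1 -0.5 -1.5 -0.2
```

View pics/s10.png

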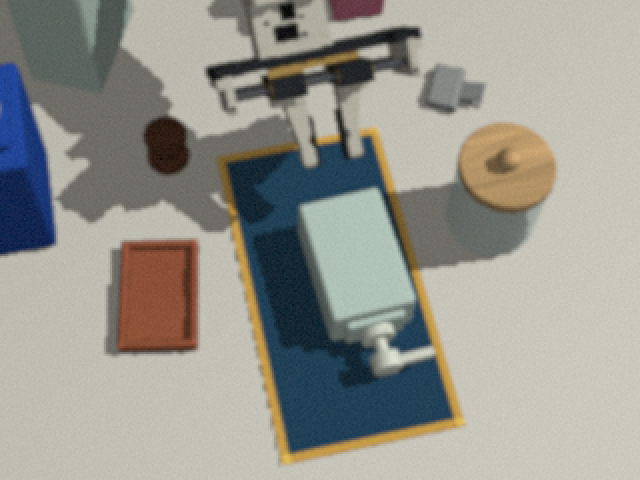

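View pics/t10.png

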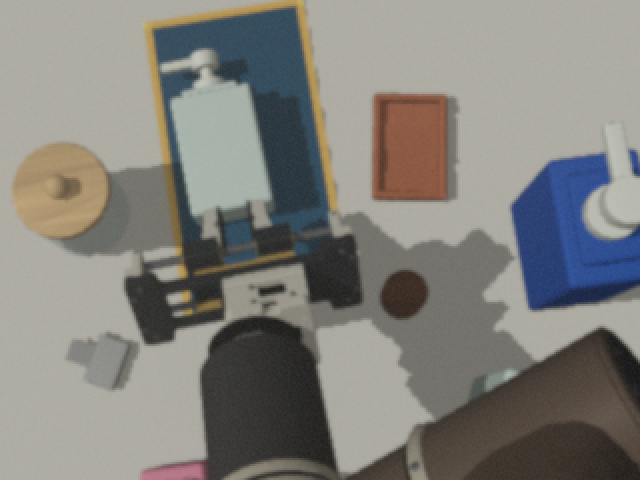

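```bash
python3 -c "
from rows import *
np.set_printoptions(precision=3,suppress=True)
T=lambda a:np.array(a)/2+[180,100]; S=lambda a:np.array(a)/2+[180,180]
print('spout top/scene',tomat(ray('top',T([(162,67)]),.029)),tomat(ray('scene',S([(435,351)]),.029)))
print('body top',tomat(ray('top',T([(171,98),(250,83),(272,205),(190,218)]),.057)))
print('body scene',tomat(ray('scene',S([(302,205),(380,188),(414,300),(328,320)]),.057)))
print('pump end top',tomat(ray('top',T([(205,50)]),.029)))
"
```

```text
spout top/scene [[0.257 0.07 ]] [[0.256 0.072]]
body top [[ 0.213  0.062]
 [ 0.215 -0.017]
 [ 0.091 -0.019]
 [ 0.091  0.06 ]]
body scene [[ 0.099 -0.018]
 [ 0.097  0.059]
 [ 0.214  0.061]
 [ 0.216 -0.02 ]]
pump end top [[0.267 0.024]]
```

Request:
step_arm(plan="2.4 0.7 0 -0.9 0 0 0;2.4 0.7 0 -0.9 0 0 0;2.4 -1.1 0 -1.1 0 -1.5 0;2.4 -1.1 0 -1.1 0 -1.5 0;2.4 -1.1 0 -1 0 -1.5 0;2.4 -1.2 0 -1 0 -1.5 0;2.4 0 0 0 0 0 0;2.4 0 0 0 0 0 0")

```text
clock: 13.82
tool_pos: [0.5691, 0.1043, 0.16]
orientation: [-179.7, 60.1, -169.9]
force: [-0.1, 0.5, -0.5]
opening: 0.0241
```

```bash
python3 -c "
from rows import *
rows([(.05,.014,.16,60,3,1)],2.4)
cv2.imwrite('pics/t11.png',snapshot('top'));cv2.imwrite('pics/s11.png',snapshot('scene'))
for n in ('top','scene'):
    a=cv2.imread(f'pics/{n}0.png');b=cv2.imread(f'pics/{n[0]}11.png')
    for nm,(u,v,w) in dict(top=dict(can=(211,195,30),spool=(382,247,16),rest=(385,174,32),clip=(230,281,20)),scene=dict(can=(432,273,30),spool=(263,253,16),rest=(260,327,32),clip=(408,224,20)))[n].items():
        t=a[v-w:v+w,u-w:u+w]; s=b[v-w-12:v+w+12,u-w-12:u+w+12]; r=cv2.minMaxLoc(cv2.matchTemplate(s,t,cv2.TM_CCOEFF_NORMED)); print(n,nm,np.array(r[3])-12,round(r[1],3))
"
```

```text
t 13.82 mat [0.0489 0.014  0.16  ] F [-0.1  0.5 -0.5] q [ -15.    3.  -45. -125.  -26.   52.] open 0.024
2.4 -0.1 0 0.1 -0.9 0.1 -0.4
top can [0 0] 0.998
top spool [0 0] 0.921
top rest [0 0] 0.999
top clip [12 -5] 0.513
scene can [0 0] 0.997
scene spool [1 0] 0.863
scene rest [0 0] 0.998
scene clip [0 0] 0.996
```

View pics/s11.png

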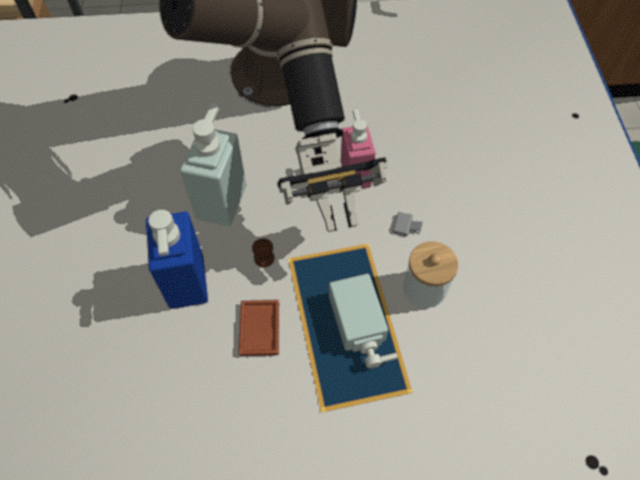

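The bottle lies flat inside the mat, with its spout tip at about (396,357) in the scene picture. The gripper is clear and the bystanders haven't moved. The clip didn't match in the top view because the gripper is over it, but in the scene view it shows no shift.

```bash
python3 -c "
from plant import workorder
print(workorder.close_job())"
```

```text
the job is handed in; nothing more can be done
None
```

The bottle is lying flat on the mat with its pump and spout inside the edges, and I handed the job in at about 14 s on the robot's clock. No verdict is reported.

**What I did:** I pushed the small pale-green bottle upright, with tilted fingertips low on its back face. It stood on the mat with its base centre at about x 64, y 18 mm and nearly square to the mat. I then tipped it along the mat with the fingertips at about 105 mm height, let it fall by itself and backed the gripper away. My first approach pose was out of the arm's reach because the elbow hit its limit, so I came in by another arm posture.

**Last checks, in the mat frame (mm):**

| Part | x | y |
|---|---|---|
| Body | about 91–216 | −20 to +62 |
| Pump end | about 267 | +24 |
| Spout tip (both cameras agree within 2 mm) | about 257 | +71 |

- **Mat edges:** these run from x 0 to 320 and y ±85, so the spout tip is about 14 mm inside the nearest edge.
- **Bystanders:** the canister, spoon rest and spool show no shift beyond 1 pixel in both views. The spool matched less well because a shadow fell on it.
- **Clip:** it shows no shift in the scene view. The top-view match failed, most likely because the gripper was over it, so its position rests on one camera.
- **Cameras disagreed:** the two views put the body's base end 6–8 mm apart, which is small next to the roughly 90 mm margin at that end.
- **Contact:** the force reading was about zero at the end, with the fingers clear of everything.

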